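Clear the spanner and hold the terminal box cover over its threaded holes

TASK

The spanner that tightened the cable gland still lies across the motor's open terminal box: hang it by its ring on the empty hook of the tool rail. Then pick up the terminal box cover and hold it level over the box, its four screw holes over the four threaded holes and a finger's width (about 12 mm) above the seal, so that each threaded hole shows whole through its screw hole and a colleague can start the screws; the cover must never touch the box or its seal. Finish while still holding it there quite still, and leave the other things on the bench where they are.

Things in the scene. Friction and masses are not known exactly. Their poses are not given: they have to be found in the camera images.
- motor: a blue finned electric motor on its feet, heavy and fixed; 205 mm long along its y axis (dark fan cowl at +y, bare shaft end at -y), 124 mm wide along x, z up; origin on the bench under its middle. On top it carries a grey open terminal box, centred over the origin
- box_mouth (a point): centre of the terminal box's mouth at the rim (top of its black rubber seal), 165 mm above the bench; axes as the motor's. The box is 92 mm along x, 112 mm along y outside, walls 5 mm thick, 16 mm bosses in the corners; studs inside end 21 mm below the rim; a cable gland sticks out of its -x wall
- thread0 (a point): mouth of a threaded hole (4 mm bore in a round brass insert 8 mm across) in a corner of the box, at x +36, y +46 mm from the box's centre, 1 mm below the rim
- thread1 (a point): mouth of a threaded hole (4 mm bore in a round brass insert 8 mm across) in a corner of the box, at x -36, y +46 mm from the box's centre, 1 mm below the rim
- thread2 (a point): mouth of a threaded hole (4 mm bore in a round brass insert 8 mm across) in a corner of the box, at x -36, y -46 mm from the box's centre, 1 mm below the rim
- thread3 (a point): mouth of a threaded hole (4 mm bore in a round brass insert 8 mm across) in a corner of the box, at x +36, y -46 mm from the box's centre, 1 mm below the rim
- cover: the grey cast cover of the terminal box, loose on the bench, about 0.3 kg: a flange 92 mm along its x, 112 mm along its y and 5 mm thick with four 10 mm screw holes, and in its middle a raised pan 50 mm along x, 74 mm along y and 26 mm high above the flange (31 mm in all), to grip it by; origin at the centre of its flat underside, z up. It fits either way round
- cover_hole0 (a point): centre of a screw hole at the cover's underside, at x +36, y +46 mm from the cover's centre
- cover_hole1 (a point): centre of a screw hole at the cover's underside, at x -36, y +46 mm from the cover's centre
- cover_hole2 (a point): centre of a screw hole at the cover's underside, at x -36, y -46 mm from the cover's centre
- cover_hole3 (a point): centre of a screw hole at the cover's underside, at x +36, y -46 mm from the cover's centre
- spanner: a 17 mm steel combination spanner, 185 mm long, 0.13 kg, loose, lying flat across the open box on the rim; its shank, 12 mm wide and 7 mm thick, runs along its x axis with the ring end at +x and the open jaw at -x; origin under the middle of the shank, close to the balance point, on its flat lower face
- spanner_ring (a point): centre of the spanner's ring: bore 17 mm, outside 27 mm, 9 mm thick; 82 mm from the spanner's origin along +x
- rail: a fixed tool rail: a blue bar 316 mm long along its y axis at 235 to 265 mm above the bench, on two round posts at y +-150 mm (270 mm high) over a steel base plate; its hooks point along its -x; origin under its middle on the bench. It has three hook places at y -65, 0 and +65 mm; two have hooks that already carry tools (red pliers, a smaller spanner), one is empty
- hook_free: the empty hook on the rail, a fixed steel bar 6 mm thick; origin at its root at the bar's face, 250 mm above the bench; its arm runs level 44 mm along the hook's own -x (away from the bar, roughly towards world -y), then bends up; z up. The ring goes down over the upturned tip, then the spanner swings down and hangs from the arm
- hook_tip (a point): top of the upturned tip of the empty hook: 54 mm out along the hook's -x and 33 mm above the arm's centre line
- hook_arm (a point): a point on the centre line of the empty hook's level arm, 26 mm out from its root
- meter: a yellow digital multimeter with a black face, 150 x 75 x 40 mm, lying on its back; origin under its centre; leave alone
- driver: a screwdriver with a red handle lying on the bench; origin under its middle; leave alone
- screw_dish: a small blue round dish with the cover's four screws, 68 mm across, 22 mm high; origin under its centre; leave alone
- cleaner: a white plastic bottle of cleaner with a blue band and a red cap, 60 mm across, 190 mm high; origin under its centre; leave alone
- bearing: a steel ball bearing lying flat, 52 mm across, 15 mm high; origin under its centre; leave alone
- tape: a roll of black tape lying flat, 90 mm across, 19 mm high; origin under its centre; leave alone
- rotor: a motor rotor standing on its shaft end, 60 mm across, 125 mm high; origin under its centre; leave alone
Mind the look-alikes: they are no part of the job. What is shaped like the spanner but pink or turquoise is not meant.

How it is judged:
By the outcome, as a careful person would: the job done as asked, in the order asked, and still so for the second after the job is handed in, while the arm keeps its last pose, push and grip.
It also fails if it takes over 72 s, if anything falls off the work surface, if the arm or the gripper's body presses on something with over 40 N, if the wrist force passes 120 N, or if a joint passes its speed limit or range.

ROBOT

A 7-joint arm with a two-finger parallel gripper is mounted at the origin on the work surface. World frame = base frame: x ahead of the robot, y to its left, z up, the work surface at z = 0. Lengths are in mm, angles in degrees, forces in N, time in s.
With the tool pointing down it reaches from about 400 to 925 mm from the base axis. Payload 4.1 kg.
Tool frame: the origin (TCP) lies midway between the tips of the shut fingers; the grasp point (between the pads) lies env.pinch_z behind it (env.pinch_z is the distance from the TCP to the grasp point, in mm); z points along the fingers, y is the line along which they close (so a half turn about z gives the same grasp; the last joint's range is limited). The gripper opens to 85 mm and grips with 20 to 120 N. Pads are 22 mm wide; open, the fingers measure 114 mm over their backs; the gripper's body (76 mm by 85 mm) begins 54 mm behind the grasp point. The pads swing forward as they close: fully open they stand 13 mm farther back than shut.
Start: joints at [-74.943, 22.827, 2.584, 88.041, -1.071, 69.15, -2.905], TCP at [230.055, 607.966, 204.347] pointing down, gripper open.
Joint ranges: [-161.44, 161.44], [-28.35, 127.94], [-78.24, 83.42], [0, 140.83], [-78.03, 258.03], [13.02, 114.36], [-168.23, 168.23]. Speed limits (degrees/s): [147.25, 147.25, 180, 180, 180, 180, 180].

INTERFACE

Orientations are given as [roll, pitch, yaw] about the fixed x, y, z axes, in that order (R = Rz(yaw) Ry(pitch) Rx(roll)).
In Python, from plant import env gives the robot as it stands.
- The arm moves only by the tool play_rows, never from a script. Its argument "deltas" is one flat list of numbers, 7 for each row, row after row: the shift along the tool's x, y, z in units of 400 mm (1.0 is 400 mm), then the turn, a rotation vector about the tool's x, y, z in units of 120 degrees (1.0 is 120 degrees), then the opening, from 0 (shut) to 1 (fully open). A call has 1 to 12 rows; each row is the pose to reach, as a shift and turn from the pose commanded when the call began, along the tool's axes at that moment; what a row does not reach only later rows make up. A row lasts 1/10 s, in which the tool goes at most 50 mm and 8.59 degrees, less where a joint would pass 70% of its speed; a pose out of reach is approached as far as the arm can. A call with a number of a shift or a turn outside -1 to 1 is refused whole. A call with a gripper value outside its range is refused whole. The fingers move at their own pace and stop on an object; the grip force is fixed at half the most. Time passes only in rows, so rows that repeat a pose let the fingers close. It gives the time, the measured TCP pose, the force, the opening and the grip force at its end, in the units of the state.
- env.get_state(): the state, without advancing time (a new reading comes with each control period).
- env.snapshot(name): name is "scene" or "top"; returns (picture, depth): 384x512x3 uint8, blue, green, red; 384x512 float32, mm along the optical axis (not along the pixel's ray), 0 where there is no reading.
- env.get_calibration(name): a dict with "fx", "fy", "cx", "cy" (pixels), "T" (4x4, takes a point from camera to world coordinates). Camera axes: x right, y down, z forward; pixel columns grow to the right and rows downward; lengths in mm; the calibration is good to about 2 mm. A picture is of the moment at which its call begins. get_calibration takes no time and is no camera call.
- env.close_job(): hands the job in; it is judged then, once.
The state is a dict: "clock": time; "joint_positions": joint angles; "joint_vel": joint speeds; "joint_efforts": joint torques, N m; "position": TCP position; "eef_rot": TCP orientation; "ft_force": force on the tool from outside, world axes, zero at the start; "moment": the same for the moment, N m; "opening": opening from 0.0 (shut) to 1.0 (fully open); "grip_force": force on a finger pad.
Only numpy, scipy, OpenCV 4.12 (cv2) and the standard library are available. Lean on these libraries where they do the work, as an engineer would, in place of code of your own. Each camera call takes 0.05 s, during which the arm holds its last target. There are 200 camera calls.

## Working session

There is one attempt and no reset: what is moved stays moved. The work goes in short steps, Python scripts to look and compute and a tool call to move; the robot and the scene stay as the last step left them, time stands still between calls to the robot, and variables do not carry over. Pictures are saved under pics/ and viewed, at most 10 in all, crops included, and the job is handed in when it is done.

Besides the shell and the picture viewer there is one more tool, called as name(argument=value, ...) on one line, values as JSON. play_rows: Moves the arm, as the interface text tells. Its arguments: {"type":"object","properties":{"deltas":{"type":"array","items":{"type":"number","minimum":-1,"maximum":1}}},"required":["deltas"]}

```bash
ls; mkdir -p pics
python3 - <<'E'
from plant import env
import cv2,numpy as np
print(env.get_state()); print(env.pinch_z)
for n in("scene","top"):
    p,d=env.snapshot(n); np.savez(f"pics/{n}0.npz",p=p,d=d); cv2.imwrite(f"pics/{n}0.png",p)
    print(n,env.get_calibration(n))
E
```

```text
pics
{'clock': 0.0, 'joint_positions': array([-74.94380746,  22.87197292,   2.58039902,  88.1146913 ,
        -1.071607  ,  69.15132242,  -2.90677636]), 'joint_vel': array([-0.06887188, -0.03842776, -0.01091287,  0.07342187,  0.08351552,
        0.04579105, -0.11865622]), 'joint_efforts': array([ 9.10937706e-05, -4.75135839e+01,  1.36453025e+00, -2.54224259e+01,
        1.15684094e-02,  9.72731650e-03, -3.87913914e-06]), 'position': array([229.7974054 , 607.27491893, 203.25897192]), 'eef_rot': array([-1.79886429e+02,  7.73860993e-03,  1.59275863e+02]), 'ft_force': array([-0.52252888, -0.38213029, -0.17916287]), 'moment': array([-0.03313382, -0.00923819,  0.02692706]), 'grip_force': 0.0, 'opening': 1.0020991813068179}
18.700000000000003
scene {'fx': 364.4437473673376, 'fy': 364.4437473673376, 'cx': 253.41075006781185, 'cy': 194.74269072474283, 'T': array([[ 1.97271930e-02,  7.88771383e-01, -6.14370038e-01,
         1.23561060e+03],
       [ 9.99787280e-01, -1.92624987e-02,  7.37224911e-03,
        -4.84940027e+01],
       [-6.01928290e-03, -6.14384783e-01, -7.88983591e-01,
         1.10914670e+03],
       [ 0.00000000e+00,  0.00000000e+00,  0.00000000e+00,
         1.00000000e+00]])}
top {'fx': 448.8858876771853, 'fy': 448.8858876771853, 'cx': 259.58035652695634, 'cy': 198.57280978126164, 'T': array([[ 1.52699031e-02, -9.90845949e-01,  1.34131039e-01,
         3.19588304e+02],
       [-9.99882249e-01, -1.53361555e-02,  5.39305280e-04,
        -5.83119897e+01],
       [ 1.52268601e-03, -1.34123480e-01, -9.90963457e-01,
         1.61153552e+03],
       [ 0.00000000e+00,  0.00000000e+00,  0.00000000e+00,
         1.00000000e+00]])}
```

View pics/scene0.png

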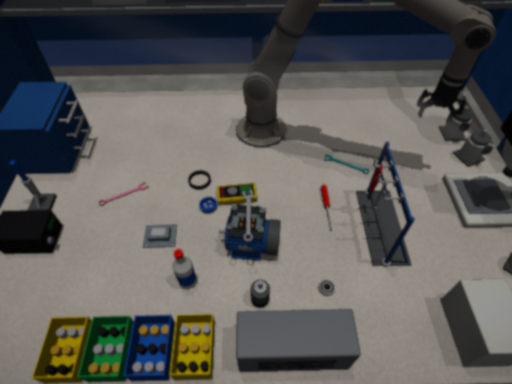

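View pics/top0.png

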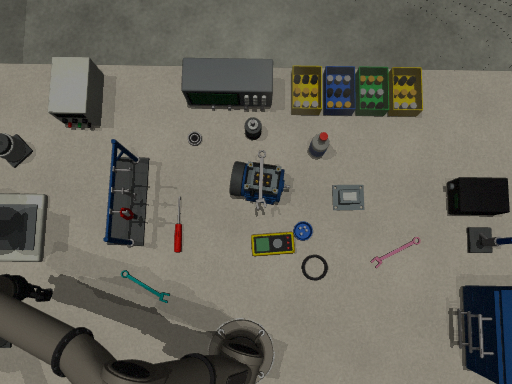

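Scene view: motor with the spanner at about (247,232), cover at (160,235), rail on the right at about (385,205). Top view: motor (263,183), spanner ring near (263,155) and jaw near (261,212), cover (348,197), rail (127,195). I'll zoom in on these next.

Run:
```python
import cv2,numpy as np
t=cv2.imread('pics/top0.png');s=cv2.imread('pics/scene0.png')
def c(i,x0,y0,w,h,W,H): return cv2.resize(i[y0:y0+h,x0:x0+w],(W,H),interpolation=cv2.INTER_CUBIC)
a=np.hstack([c(t,100,135,60,115,313,600)[:, :313],np.vstack([c(t,225,145,70,75,280,300),c(s,215,190,70,75,280,300)]),np.zeros((600,1,3),np.uint8),c(s,355,140,62,125,206,600)[:,:206]])
a=np.clip(a.astype(float)*1.5,0,255).astype(np.uint8)
print(a.shape);cv2.imwrite('pics/z1.png',a[:, :800])
```

```text
(600, 800, 3)
```

View pics/z1.png

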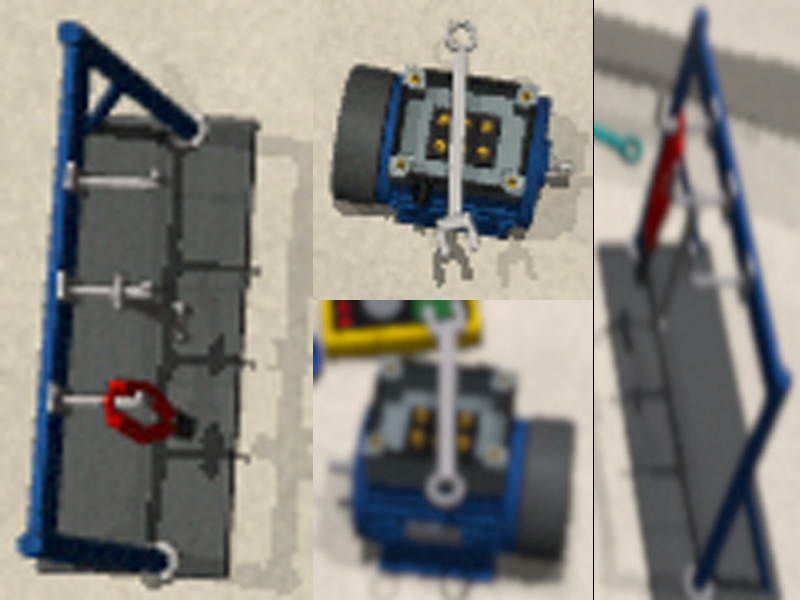

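Zoomed view: the empty hook is the one at the far (+x) end of the rail, at about (114–130, 169) in the top image. The red pliers and small spanner are on the other two. The brass inserts at the four corners of the box are visible. Next I'll measure.

```bash
cat > h.py <<'E'
import numpy as np,cv2
from plant import env
C={n:env.get_calibration(n) for n in("scene","top")}
def proj(n,P):
    c=C[n];P=np.atleast_2d(P);T=np.linalg.inv(c['T']);q=P@T[:3,:3].T+T[:3,3]
    return np.c_[c['fx']*q[:,0]/q[:,2]+c['cx'],c['fy']*q[:,1]/q[:,2]+c['cy']]
def ray(n,uv):
    c=C[n];uv=np.atleast_2d(uv);d=np.c_[(uv[:,0]-c['cx'])/c['fx'],(uv[:,1]-c['cy'])/c['fy'],np.ones(len(uv))]@c['T'][:3,:3].T
    return c['T'][:3,3],d
def atz(n,uv,z):
    o,d=ray(n,uv);return o+d*((z-o[2])/d[:,2])[:,None]
def cloud(n,D):
    c=C[n];v,u=np.mgrid[:384,:512];P=np.dstack([(u-c['cx'])/c['fx']*D,(v-c['cy'])/c['fy']*D,D])@c['T'][:3,:3].T+c['T'][:3,3]
    P[D<=0]=np.nan;return P
def tri(a,b):  # top uv, scene uv -> point, miss
    o1,d1=ray('top',a);o2,d2=ray('scene',b);d1=d1[0]/np.linalg.norm(d1);d2=d2[0]/np.linalg.norm(d2)
    s=np.linalg.lstsq(np.c_[d1,-d2],o2-o1,rcond=None)[0];p=o1+d1*s[0];q=o2+d2*s[1]
    return (p+q)/2,np.linalg.norm(p-q)
E
python3 - <<'E'
from h import *
t=np.load('pics/top0.npz');s=np.load('pics/scene0.npz')
for n,z in(('top',t),('scene',s)):
    P=cloud(n,z['d']); x,y,h=P[...,0],P[...,1],P[...,2]
    b=(abs(x-500)<150)&(abs(y+200)<60)
    print(n,'bench z',np.nanmedian(h[(h<30)&(h>-30)]), 'valid',(z['d']>0).mean())
    # brass
    hsv=cv2.cvtColor(z['p'],cv2.COLOR_BGR2HSV)
    m=((hsv[...,0]>12)&(hsv[...,0]<32)&(hsv[...,1]>110)&(hsv[...,2]>70)).astype(np.uint8)
    if n=='top': m[:145]=0;m[222:]=0;m[:,:225]=0;m[:,295:]=0
    else: m[:195]=0;m[262:]=0;m[:,:215]=0;m[:,285:]=0
    k,l,st,ce=cv2.connectedComponentsWithStats(m)
    for i in range(1,k): print(st[i,4],ce[i].round(2),atz(n,ce[i],164)[0].round(1),P[int(ce[i][1]+.5),int(ce[i][0]+.5)].round(0))
    # regions by height
    m=(h>155)&(h<195)&(abs(y+60)<160)&(x>380)&(x<800);print('rim/spanner',m.sum(),np.nanmin(x[m]),np.nanmax(x[m]),np.nanmin(y[m]),np.nanmax(y[m]),np.nanmedian(h[m]))
    m=(h>225)&(h<275)&(y>200)&(y<560)&(x>300);q=P[m];print('rail hi',m.sum(),q.min(0),q.max(0))
    m=(h>24)&(h<40)&(y<-250)&(y>-480)&(x>400)&(x<750);q=P[m];print('pan',m.sum(),q.min(0),q.max(0),np.median(q,0))
    g=z['p'].astype(int)
E
```

```text
top bench z 1.7237598030626486 valid 0.99615478515625
4 [250.25 164.5 ] [628.1 -25.1 164. ] [625. -24. 168.]
2 [277.5 168.5] [ 616.1 -114.8  164. ] [ 614. -116.  165.]
5 [257.2 174.6] [594.7 -48.5 164. ] [599. -48. 137.]
1 [263. 175.] [593.6 -67.5 164. ] [598. -68. 140.]
6 [267.83 176.17] [590.  -83.4 164. ] [593. -84. 150.]
7 [256.29 181.  ] [573.4 -45.9 164. ] [577. -45. 143.]
5 [267.2 182.4] [569.3 -81.6 164. ] [575. -81. 140.]
2 [246.5 185. ] [559.6 -14.1 164. ] [559. -16. 168.]
4 [274.25 190.5 ] [ 542.8 -105.   164. ] [ 541. -104.  162.]
rim/spanner 522 482.8744148663948 675.4062138026849 -126.46707538082035 -5.809417758132682 168.9282959751107
rail hi 749 [365.21834089 335.6101946  225.02636736] [679.30191009 408.15737059 274.84507938]
pan 293 [ 522.22601264 -412.39715852   24.07499475] [ 693.78844302 -250.40144987   39.54380772] [ 547.33251706 -374.90528754   32.35676817]
scene bench z 0.23359966421276113 valid 0.9961395263671875
139 [229.16 198.56] [ 513.5 -119.1  164. ] [ 416. -129.   34.]
17 [254.53 196.82] [508.4 -36.2 164. ] [402. -33.  25.]
2 [241.5 218. ] [591.  -78.8 164. ] [575. -78. 140.]
1 [253. 219.] [595.7 -42.8 164. ] [581. -43. 142.]
3 [240.33 223.67] [612.1 -82.4 164. ] [594. -85. 135.]
2 [251.5 225. ] [617.9 -47.9 164. ] [601. -46. 138.]
rim/spanner 563 489.04804870802263 676.8870228129143 -123.81291226717977 -3.4537498552117682 165.78978407654188
rail hi 809 [368.33212601 335.95494912 225.60889085] [683.39037438 408.12282727 273.97445973]
pan 271 [ 523.96868357 -410.14705511   24.08337349] [ 749.92602217 -251.75016003   36.5442354 ] [ 552.17060023 -372.36469841   30.47543052]
```

Run:
```python
from h import *
from scipy.optimize import least_squares
t=np.load('pics/top0.npz');s=np.load('pics/scene0.npz')
def cen(p,uv,r=3):
    f=p.astype(float);w=(f[...,2]+f[...,1])/2-f[...,0]
    for _ in range(5):
        u,v=np.round(uv).astype(int);W=w[v-r:v+r+1,u-r:u+r+1];W=np.clip(W-np.median(W)-8,0,None)
        yy,xx=np.mgrid[v-r:v+r+1,u-r:u+r+1];n=np.array([(W*xx).sum(),(W*yy).sum()])/W.sum()
        if np.allclose(n,uv,atol=.05):break
        uv=n
    return n
T=[cen(t['p'],a) for a in((250.5,164.2),(246.7,186),(275,190.5),(278.5,169))]
S=[cen(s['p'],a) for a in((260.5,228.8),(263.5,210.5),(234.3,207),(231,225))]
L=np.array([[36,46],[-36,46],[-36,-46],[36,-46]])
def P(p,z=164):
    a=np.radians(p[2]);R=np.array([[np.cos(a),-np.sin(a)],[np.sin(a),np.cos(a)]]);return np.c_[L@R.T+p[:2],np.full(4,z)]
for nm,f in(('top',lambda p:(proj('top',P(p))-T)),('scene',lambda p:(proj('scene',P(p))-S)),('both',lambda p:np.r_[proj('top',P(p))-T,proj('scene',P(p))-S])):
    r=least_squares(lambda p:f(p).ravel(),[587,-65,-9]);print(nm,r.x.round(2),r.fun.round(1))
for a,b in zip(T,S): print('tri',*[np.round(q,1) for q in tri(a,b)])
# rail bar by cloud
for n,z in(('top',t),('scene',s)):
    Q=cloud(n,z['d']);q=Q[(Q[...,2]>238)&(Q[...,2]<268)&(Q[...,1]>330)&(Q[...,1]<440)&(Q[...,0]>330)&(Q[...,0]<720)]
    b=z['p'][(Q[...,2]>238)&(Q[...,2]<268)&(Q[...,1]>330)&(Q[...,1]<440)&(Q[...,0]>330)&(Q[...,0]<720)].astype(int)
    q=q[b[:,0]>b[:,2]*1.5];print(n,'rail',len(q),cv2.minAreaRect(q[:,:2].astype(np.float32)),np.median(q,0))
    m=(Q[...,2]>27)&(Q[...,2]<37)&(Q[...,1]<-320)&(Q[...,1]>-440)&(Q[...,0]>480)&(Q[...,0]<600);print('pan',m.sum(),cv2.minAreaRect(Q[m][:,:2].astype(np.float32)),np.median(Q[m][:,2]))
    m=(Q[...,2]>3.5)&(Q[...,2]<40)&(Q[...,1]<-300)&(Q[...,1]>-460)&(Q[...,0]>470)&(Q[...,0]<620);print('cover',m.sum(),cv2.minAreaRect(Q[m][:,:2].astype(np.float32)))
def c(p,x0,y0,w,h,k):
    i=cv2.resize(p[y0:y0+h,x0:x0+w],None,fx=k,fy=k,interpolation=cv2.INTER_CUBIC)
    i=np.clip(i.astype(float)*1.4,0,255).astype(np.uint8)
    for j in range(0,w,5): cv2.line(i,(int((j+.5)*k),0),(int((j+.5)*k),4 if (x0+j)%10 else 10),(0,255,255),1)
    for j in range(0,h,5): cv2.line(i,(0,int((j+.5)*k)),(4 if (y0+j)%10 else 10,int((j+.5)*k)),(0,255,255),1)
    return i
A=np.hstack([c(t['p'],105,160,35,25,11),c(s['p'],370,185,35,25,11)])
B=np.hstack([c(t['p'],250,145,23,25,11),c(s['p'],235,225,23,25,11),c(t['p'],330,182,36,30,8)[:275,:264]])
cv2.imwrite('pics/z2.png',np.vstack([A,B]));print(A.shape,B.shape)
```

```text
<stdin>:8: RuntimeWarning: invalid value encountered in divide
<stdin>:7: RuntimeWarning: invalid value encountered in cast
<stdin>:7: RuntimeWarning: overflow encountered in scalar subtract
  return _methods._mean(a, axis=axis, dtype=dtype,
  ret = ret.dtype.type(ret / rcount)
<stdin>:8: RuntimeWarning: overflow encountered in scalar subtract
  math.ceil((stop - start) / step))
Traceback (most recent call last):
ValueError: operands could not be broadcast together with shapes (0,0) (7,7)
```

```bash
cat >> h.py <<'E'
def cen(p,uv,r=3):
    f=p.astype(float);w=(f[...,2]+f[...,1])/2-f[...,0];uv=np.array(uv,float)
    for _ in range(6):
        u,v=np.round(uv).astype(int);W=w[v-r:v+r+1,u-r:u+r+1];W=np.clip(W-np.percentile(W,60),0,None)
        yy,xx=np.mgrid[v-r:v+r+1,u-r:u+r+1];n=np.array([(W*xx).sum(),(W*yy).sum()])/max(W.sum(),1e-9)
        if np.allclose(n,uv,atol=.05) or W.sum()<1:break
        uv=n
    return uv
L=np.array([[36,46],[-36,46],[-36,-46],[36,-46]])
def rect(p,L=L,z=164):
    a=np.radians(p[2]);R=np.array([[np.cos(a),-np.sin(a)],[np.sin(a),np.cos(a)]]);return np.c_[L@R.T+p[:2],np.full(len(L),z)]
def crop(p,x0,y0,w,h,k,g=1.4):
    i=cv2.resize(p[y0:y0+h,x0:x0+w],None,fx=k,fy=k,interpolation=cv2.INTER_CUBIC)
    i=np.clip(i.astype(float)*g,0,255).astype(np.uint8)
    for j in range(0,w,5): cv2.line(i,(int((j+.5)*k),0),(int((j+.5)*k),4 if (x0+j)%10 else 10),(0,255,255),1)
    for j in range(0,h,5): cv2.line(i,(0,int((j+.5)*k)),(4 if (y0+j)%10 else 10,int((j+.5)*k)),(0,255,255),1)
    return i
E
python3 - <<'E'
from h import *
from scipy.optimize import least_squares
t=np.load('pics/top0.npz');s=np.load('pics/scene0.npz')
T=np.array([cen(t['p'],a) for a in((250.5,164.2),(246.7,186),(275,190.5),(278.5,169))])
S=np.array([cen(s['p'],a) for a in((260.5,228.8),(263.5,210.5),(234.3,207),(231,225))])
print(T.round(1).tolist(),S.round(1).tolist())
for nm,f in(('top',lambda p:(proj('top',rect(p))-T)),('scene',lambda p:(proj('scene',rect(p))-S)),('both',lambda p:np.r_[proj('top',rect(p))-T,proj('scene',rect(p))-S])):
    r=least_squares(lambda p:f(p).ravel(),[587,-65,-9],loss='soft_l1');print(nm,r.x.round(2),r.fun.round(1))
for a,b in zip(T,S): print('tri',*[np.round(q,1) for q in tri(a,b)])
for n,z in(('top',t),('scene',s)):
    Q=cloud(n,z['d']);m=(Q[...,2]>238)&(Q[...,2]<268)&(Q[...,1]>330)&(Q[...,1]<440)&(Q[...,0]>330)&(Q[...,0]<720)&(z['p'][...,0]>1.5*z['p'][...,2])
    q=Q[m];print(n,'rail',len(q),cv2.minAreaRect(q[:,:2].astype(np.float32)),np.median(q,0))
    m=(Q[...,2]>27)&(Q[...,2]<37)&(Q[...,1]<-320)&(Q[...,1]>-440)&(Q[...,0]>480)&(Q[...,0]<600);print('pan',m.sum(),cv2.minAreaRect(Q[m][:,:2].astype(np.float32)),np.median(Q[m][:,2]))
    m=(Q[...,2]>3.5)&(Q[...,2]<40)&(Q[...,1]<-300)&(Q[...,1]>-460)&(Q[...,0]>470)&(Q[...,0]<620);print('cover',m.sum(),cv2.minAreaRect(Q[m][:,:2].astype(np.float32)))
c=crop
A=np.hstack([c(t['p'],105,160,35,25,11),c(s['p'],370,185,35,25,11)])
B=np.hstack([c(t['p'],250,145,23,25,11),c(s['p'],235,225,23,25,11),c(t['p'],330,182,36,35,8)[:275,:264]])
cv2.imwrite('pics/z2.png',np.vstack([A,B]))
E
```

```text
[[250.0, 164.1], [246.6, 185.8], [274.3, 190.0], [278.0, 167.9]] [[259.8, 228.1], [271.8, 212.4], [234.4, 198.0], [230.4, 225.1]]
top [587.22 -65.08  -7.82] [ 0.   0.1  0.1 -0.2  0.2 -0.3 -0.3  0.4]
scene [588.09 -59.48 -13.22] [-0.   1.  -7.5 -2.   1.7  7.6  0.2 -1.1]
both [587.36 -63.08  -9.2 ] [-0.3 -0.3 -0.7 -0.6 -0.7 -0.  -0.7  0.8 -0.2  0.1 -9.3 -3.1 -0.4  8.2
 -0.4 -0.3]
tri [629.5 -23.5 163.4] 1.6
tri [560.5   2.1 148.1] 32.0
tri [ 538.8 -101.9  199.7] 4.0
tri [ 617.7 -114.7  165.5] 3.7
top rail 394 ((522.966552734375, 396.4173278808594), (13.730025291442871, 312.58709716796875), 89.31587982177734) [508.38388233 395.28954426 259.79493349]
pan 234 ((546.5288696289062, -375.6311950683594), (49.59910202026367, 71.83110809326172), 4.456098556518555) 32.22099245871982
cover 991 ((544.5684814453125, -380.23101806640625), (159.48770141601562, 149.47259521484375), 89.59847259521484)
scene rail 303 ((529.5859985351562, 397.7084655761719), (9.741849899291992, 304.920654296875), 88.35425567626953) [554.94111899 396.23975474 260.28360365]
pan 243 ((550.7238159179688, -373.5429382324219), (74.28543853759766, 52.004493713378906), 88.8301773071289) 30.85519711801885
cover 653 ((543.6472778320312, -380.51220703125), (157.86756896972656, 145.4541015625), 89.39157104492188)
```

View pics/z2.png

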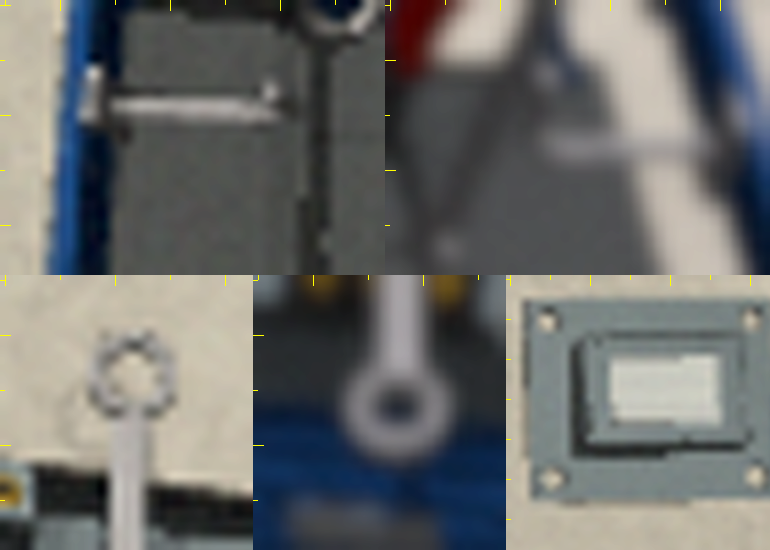

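The crops show the ring centre at top (261.5,153.6) and scene (247.7,236.5). The hook tip is at top (129.0,167.7) and scene about (384.3,191.0), with the arm's outer end at scene (385.5,197.5). The scene view is blurry. Triangulating next.

Run:
```python
from h import *
from scipy.optimize import least_squares
t=np.load('pics/top0.npz');s=np.load('pics/scene0.npz')
print('ring',tri((261.5,153.6),(247.7,236.5)), atz('top',(261.5,153.6),170),atz('scene',(247.7,236.5),170))
print('tip',tri((129.05,167.7),(384.3,191.0)),atz('top',(129.05,167.7),283))
print('root',atz('top',(113.4,169.2),250),'armend',atz('top',(129.5,169.3),250))
# thread inserts in scene, tight window
S0=np.array([(260.5,228.8),(263.5,210.5),(234.3,207),(231,225)])
S=np.array([cen(s['p'],a,2) for a in S0]);print(S.round(1).tolist())
for i,a in enumerate([(250.0,164.1),(246.6,185.8),(274.3,190.0),(278.0,167.9)]): print(tri(a,S[i]))
# shank centre line in top: bright rows over dark interior
g=t['p'].min(2).astype(float);L=[]
for v in range(160,203):
    w=g[v,255:272];w=np.clip(w-np.percentile(w,65),0,None);L.append((v,255+(w*np.arange(17)).sum()/w.sum()))
L=np.array(L);P=atz('top',L[:,::-1],172)
k=np.polyfit(P[:,0],P[:,1],1);r=P[:,1]-np.polyval(k,P[:,0]);ok=abs(r)<2;k=np.polyfit(P[ok,0],P[ok,1],1);print('shank yaw',np.degrees(np.arctan(k[0])),ok.sum(),'y at 587',np.polyval(k,587),'x range',P[ok,0].min(),P[ok,0].max())
# cover holes/flange in top
for z,uvs in((5,[(333.2,187.2),(358.7,187),(333.7,206.8),(359.2,206.5)]),):
    print(atz('top',np.array(uvs),z).round(1).tolist())
```

```text
ring (array([663.50755841, -60.75297588, 171.51138103]), np.float64(1.600433641412125)) [[663.8788933  -61.55653816 170.        ]] [[662.57844198 -59.9712455  170.        ]]
tip (array([587.36146015, 337.52013385, 282.37656748]), np.float64(0.4018950069503197)) [[587.19091653 337.12774938 283.        ]]
root [[588.37297719 394.97201324 250.        ]] armend [[588.83274537 345.28911634 250.        ]]
[[259.8, 228.1], [262.6, 209.0], [234.4, 205.7], [230.4, 225.0]]
(array([629.48961242, -23.41314718, 163.64232686]), np.float64(1.7145839750538294))
(array([557.15346562, -13.00550574, 162.95942946]), np.float64(2.8949247473464763))
(array([ 544.14975141, -103.22983824,  165.77125284]), np.float64(3.652776425127927))
(array([ 617.66971849, -114.72356515,  165.80578416]), np.float64(3.3427955434738776))
shank yaw -3.575267757587602 17 y at 587 -62.696359002412095 x range 503.2452440461092 635.3577122524164
[[582.8, -323.6, 5.0], [584.9, -416.1, 5.0], [511.3, -325.0, 5.0], [513.8, -416.9, 5.0]]
```

Heights check out: ring 171.5, hook tip 282, threads about 164.5. The ring is at (663.6,-61), the tip at (587.3,337.4), the box centre at (587.2,-65) with yaw about -8 to -9°, and the cover at (548,-370) with yaw about 1°. First move: lift, then swing towards the motor.

play_rows(deltas=[0,0,-0.12,0,0,0,1,0,0,-0.25,0,0,0,1,0,0,-0.37,0,0,0,0.5,0,0,-0.5,0,0,0.05,0.4,-0.08,-0.07,-0.5,0,0,0.12,0.4,-0.17,-0.15,-0.5,0,0,0.19,0.4,-0.26,-0.23,-0.5,0,0,0.26,0.4,-0.35,-0.31,-0.5,0,0,0.33,0.4,-0.44,-0.39,-0.5,0,0,0.4,0.4,-0.53,-0.47,-0.5,0,0,0.47,0.4,-0.62,-0.55,-0.5,0,0,0.54,0.4,-0.708,-0.626,-0.5,0,0,0.6,0.4])

```text
clock: 1.3
position: [406.8, 271.2, 404.1]
eef_rot: [-180.0, -0.0, 86.9]
ft_force: [0.6, 0.7, 0.1]
opening: 0.4
grip_force: 0.0
```

```bash
cat >> h.py <<'E'
from scipy.spatial.transform import Rotation as Ro
def st():
    s=env.get_state();print('t',round(s['clock'],2),'pos',s['position'].round(1),'rpy',s['eef_rot'].round(2),'q',s['joint_positions'].round(0),'F',s['ft_force'].round(1),'op',round(s['opening'],3),'grip',round(s['grip_force'],1));return s
def delta(pos,rpy=None,s=None):  # tool-frame units to reach measured pose pos,rpy
    s=s or env.get_state();R=Ro.from_euler('xyz',s['eef_rot'],degrees=True)
    d=R.inv().apply(np.array(pos)-s['position'])/400
    r=(R.inv()*(Ro.from_euler('xyz',rpy,degrees=True) if rpy is not None else R)).as_rotvec(degrees=True)/120
    print('delta',d.round(4),r.round(4))
E
python3 - <<'E'
from h import *
s=st();delta([582,-62,300],[180,0,0])
t=np.load('pics/top0.npz')['p']
for v in(162,166,172,178,184,190,196,200): print(v,t[v,254:270,2].tolist())
E
```

```text
t 1.3 pos [406.8 271.2 404.1] rpy [-1.7998e+02 -1.0000e-02  8.6940e+01] q [-61.   1.  22.  91.  -0.  89. -41.] F [0.6 0.7 0.1] op 0.4 grip 0.0
delta [-0.8085  0.4819  0.26  ] [-1.000e-04  1.000e-04  7.245e-01]
162 [60, 61, 86, 99, 103, 101, 131, 130, 127, 112, 139, 145, 145, 140, 139, 141]
166 [31, 32, 27, 27, 24, 31, 130, 130, 125, 48, 21, 25, 23, 23, 25, 16]
172 [83, 43, 32, 28, 42, 46, 126, 129, 128, 61, 74, 75, 75, 87, 88, 87]
178 [40, 26, 31, 29, 27, 85, 128, 129, 128, 45, 24, 27, 24, 37, 39, 33]
184 [17, 18, 23, 30, 29, 130, 131, 129, 93, 33, 25, 26, 31, 60, 41, 31]
190 [21, 12, 13, 20, 23, 132, 129, 130, 46, 36, 36, 45, 71, 72, 89, 91]
196 [5, 12, 10, 13, 27, 125, 131, 135, 43, 14, 18, 10, 3, 14, 6, 4]
200 [4, 32, 118, 122, 125, 127, 128, 131, 132, 139, 87, 23, 9, 7, 4, 8]
```

play_rows(deltas=[-0.073,0.044,0.03,0,0,0.067,0.4,-0.146,0.088,0.06,0,0,0.134,0.4,-0.219,0.131,0.1,0,0,0.201,0.4,-0.292,0.175,0.13,0,0,0.268,0.4,-0.365,0.219,0.16,0,0,0.335,0.4,-0.438,0.263,0.2,0,0,0.402,0.4,-0.511,0.306,0.23,0,0,0.469,0.4,-0.584,0.35,0.26,0,0,0.536,0.4,-0.657,0.394,0.3,0,0,0.603,0.4,-0.73,0.438,0.33,0,0,0.67,0.4,-0.8034,0.4816,0.36,0,0,0.737,0.4,-0.8034,0.4816,0.36,0,0,0.737,0.4])

```text
clock: 2.5
position: [582.7, -62.1, 258.2]
eef_rot: [179.7, 0.2, -1.7]
ft_force: [-0.3, -0.2, -0.3]
opening: 0.401
grip_force: 0.0
```

Run:
```python
from h import *
s=st();delta([582,-60,151],[180,0,-1.5])
p,d=env.snapshot('top');q,_=env.snapshot('scene');cv2.imwrite('pics/a1.png',np.hstack([crop(p,225,140,65,80,6),crop(q,215,185,65,80,6)]))
```

```text
t 2.5 pos [582.7 -62.1 258.2] rpy [179.73   0.19  -1.7 ] q [-34.  19.  46.  94. -14.  74. -77.] F [-0.3 -0.2 -0.3] op 0.401 grip 0.0
delta [-0.001  -0.0065  0.2679] [ 0.0023  0.0016 -0.0017]
```

View pics/a1.png

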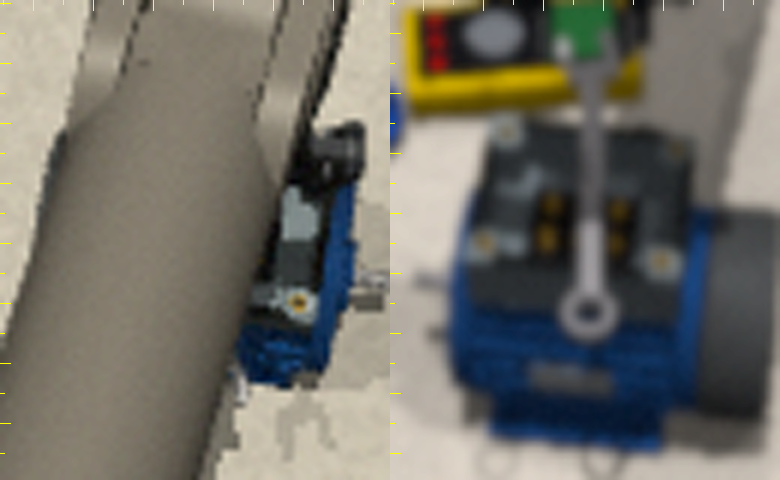

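The top view is now mostly hidden by the forearm. The scene view still shows the spanner on the box, with its ring at about (247.5,236.5), and the gripper is above the crop. Descending.

play_rows(deltas=[-0.001,-0.0065,0.05,0.002,0.0016,0,0.4,-0.001,-0.0065,0.1,0.002,0.0016,0,0.4,-0.001,-0.0065,0.15,0.002,0.0016,0,0.4,-0.001,-0.0065,0.2,0.002,0.0016,0,0.4,-0.001,-0.0065,0.23,0.002,0.0016,0,0.4,-0.001,-0.0065,0.25,0.002,0.0016,0,0.4,-0.001,-0.0065,0.265,0.002,0.0016,0,0.4,-0.001,-0.0065,0.265,0.002,0.0016,0,0.4])

```text
clock: 3.4
position: [583.0, -53.6, 154.1]
eef_rot: [-179.7, -0.2, -1.1]
ft_force: [-0.4, 0.3, -0.3]
opening: 0.4
grip_force: 0.0
```

Run:
```python
from h import *
s=st();delta([582,-60,151],[180,0,-1.5])
q,_=env.snapshot('scene');cv2.imwrite('pics/a2.png',crop(q,200,150,95,95,6))
```

```text
t 3.4 pos [583.  -53.6 154.1] rpy [-1.7974e+02 -1.7000e-01 -1.1300e+00] q [-32.  24.  43. 102. -18.  62. -74.] F [-0.4  0.3 -0.3] op 0.4 grip 0.0
delta [-0.0022  0.0161  0.0077] [-0.0022 -0.0014  0.0031]
```

View pics/a2.png

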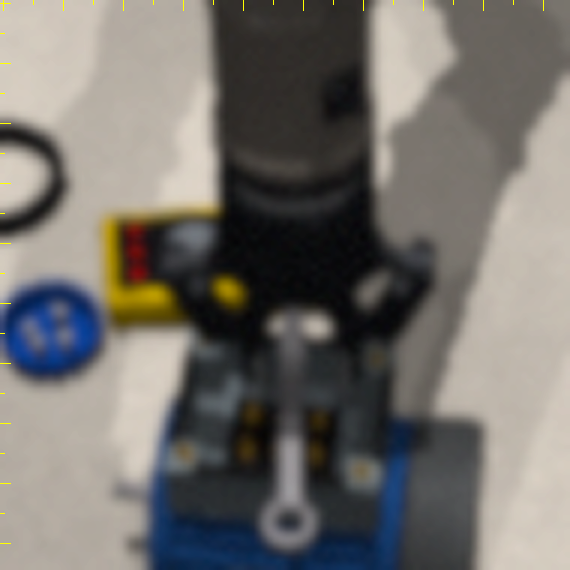

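Run:
```python
from h import *
s=st();delta([582,-60,151],[180,0,-1.5])
def cc(P): 
    return ((proj('scene',P)-[200,150]+.5)*6).round(0).tolist()
print('TCP',cc(s['position']),'grasp',cc(s['position']+[0,0,18.7]),'span orig',cc([582,-60,172]), 'ring',cc([663.5,-61,174]),'base',cc([583,-53.6,220]))
```

```text
t 3.45 pos [583.3 -53.9 154.6] rpy [-179.75   -0.22   -1.15] q [-32.  24.  43. 101. -18.  62. -74.] F [ 0.9 -0.2  0.8] op 0.402 grip 0.0
delta [-0.0031  0.0154  0.009 ] [-0.0021 -0.0018  0.0029]
TCP [[300.0, 408.0]] grasp [[299.0, 388.0]] span orig [[288.0, 387.0]] ring [[287.0, 519.0]] base [[298.0, 334.0]]
```

The gap between the fingers is centred at crop x≈300 and the shank at ≈290. That confirms the roughly 6 mm offset in the readings, so I'll correct it and close.

play_rows(deltas=[-0.003,0.0154,0,-0.002,-0.002,0.003,0.4,-0.003,0.0154,0.005,-0.002,-0.002,0.003,0.4,-0.003,0.0154,0.009,-0.002,-0.002,0.003,0.4,-0.003,0.0154,0.009,-0.002,-0.002,0.003,0.4,-0.003,0.0154,0.009,-0.002,-0.002,0.003,0.4,-0.003,0.0154,0.009,-0.002,-0.002,0.003,0.4])

```text
clock: 4.05
position: [581.9, -60.0, 150.7]
eef_rot: [-180.0, 0.0, -1.5]
ft_force: [-0.1, -0.0, 0.7]
opening: 0.397
grip_force: 0.0
```

Run:
```python
from h import *
s=st();delta([582,-60,151],[180,0,-1.5])
```

```text
t 4.05 pos [581.9 -60.  150.7] rpy [-1.7999e+02  4.0000e-02 -1.5200e+00] q [-31.  24.  43. 102. -18.  62. -73.] F [-0.1 -0.   0.7] op 0.397 grip 0.0
delta [ 0.0003 -0.0001 -0.0007] [-0.0001  0.0004 -0.0001]
```

Spot on. Closing on the shank, then lifting.

play_rows(deltas=[0,0,0,0,0,0,0.2,0,0,0,0,0,0,0.1,0,0,0,0,0,0,0.05,0,0,0,0,0,0,0,0,0,0,0,0,0,0,0,0,0,0,0,0,0,0,0,-0.01,0,0,0,0,0,0,-0.03,0,0,0,0,0,0,-0.08,0,0,0,0,0,0,-0.15,0,0,0,0,0,0,-0.15,0,0,0,0])

```text
clock: 5.15
position: [584.7, -61.1, 215.2]
eef_rot: [-180.0, -0.4, -1.5]
ft_force: [0.4, -0.7, 0.7]
opening: -0.003
grip_force: 0.0
```

Run:
```python
from h import *
s=st();print(s['moment'])
delta([587,255,360],[180,0,88.5])
delta([587,100,360],[180,0,45])
```

```text
t 5.15 pos [584.7 -61.1 215.2] rpy [-179.99   -0.41   -1.54] q [-33.  20.  45.  97. -15.  68. -76.] F [ 0.4 -0.7  0.7] op -0.003 grip 0.0
[ 0.0139858  -0.03539492 -0.00786756]
delta [-0.0129 -0.7901 -0.362 ] [ 0.0026 -0.0028 -0.7503]
delta [-0.0025 -0.4027 -0.362 ] [ 0.0013 -0.0033 -0.3879]
```

The grasp missed: the fingers closed to 0. I'll look.

Run:
```python
from h import *
q,d=env.snapshot('scene');np.savez('pics/s3.npz',p=q,d=d);cv2.imwrite('pics/a3.png',crop(q,195,150,105,98,6,1.9))
P=cloud('scene',d)
# shank profile in scene
for v in range(206,240,4): print(v,q[v,238:258,2].tolist(),P[v,243:252,2].round(0).tolist())
```

```text
206 [31, 28, 29, 33, 38, 38, 39, 43, 53, 64, 69, 68, 65, 61, 54, 50, 49, 47, 43, 42] [163.0, 162.0, 162.0, 162.0, 174.0, 170.0, 174.0, 172.0, 165.0]
210 [31, 29, 28, 29, 28, 29, 29, 32, 42, 55, 60, 58, 48, 36, 29, 29, 29, 27, 28, 27] [139.0, 139.0, 142.0, 142.0, 172.0, 176.0, 171.0, 170.0, 143.0]
214 [62, 55, 46, 44, 41, 36, 31, 33, 39, 47, 48, 46, 41, 38, 38, 37, 36, 35, 33, 30] [126.0, 124.0, 125.0, 127.0, 173.0, 169.0, 172.0, 172.0, 126.0]
218 [44, 28, 29, 41, 43, 30, 17, 19, 36, 52, 59, 54, 39, 32, 37, 43, 36, 25, 26, 31] [134.0, 136.0, 132.0, 137.0, 171.0, 172.0, 173.0, 173.0, 133.0]
222 [22, 21, 27, 28, 20, 10, 9, 23, 47, 67, 75, 67, 45, 25, 20, 18, 13, 13, 25, 36] [134.0, 138.0, 136.0, 135.0, 170.0, 173.0, 171.0, 171.0, 135.0]
226 [26, 26, 39, 42, 29, 13, 15, 39, 72, 102, 112, 99, 69, 45, 42, 33, 22, 21, 36, 50] [135.0, 136.0, 133.0, 136.0, 175.0, 174.0, 171.0, 131.0, 136.0]
230 [27, 26, 27, 26, 26, 26, 29, 44, 76, 104, 113, 100, 67, 34, 23, 19, 20, 21, 29, 44] [151.0, 160.0, 158.0, 172.0, 170.0, 174.0, 175.0, 164.0, 164.0]
234 [31, 30, 32, 32, 33, 46, 68, 83, 85, 83, 83, 84, 81, 69, 51, 35, 31, 30, 30, 31] [134.0, 132.0, 173.0, 175.0, 171.0, 172.0, 174.0, 176.0, 176.0]
238 [6, 9, 6, 10, 24, 52, 79, 83, 72, 60, 58, 65, 79, 83, 62, 32, 19, 19, 20, 22] [101.0, 174.0, 175.0, 97.0, 103.0, 99.0, 101.0, 174.0, 179.0]
```

View pics/a3.png

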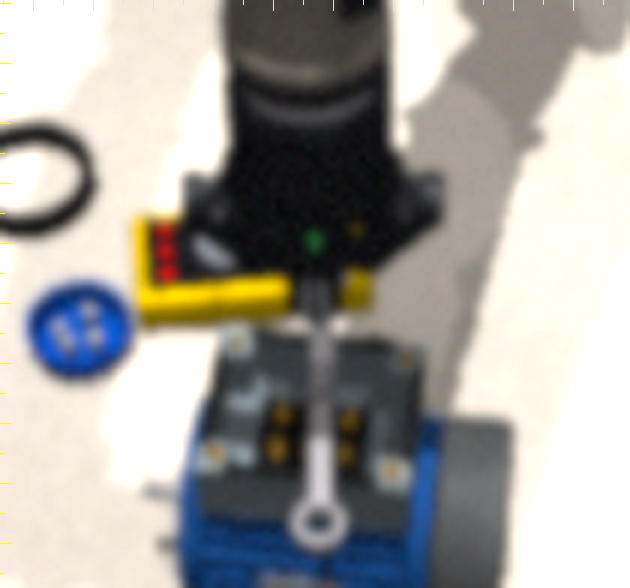

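Run:
```python
from h import *
z=np.load('pics/s3.npz');P=cloud('scene',z['d']);st()
for v in range(190,208): print(v,[tuple(int(a) for a in P[v,u]) if P[v,u,2]>165 else 0 for u in range(243,252)])
print(proj('scene',[584.7,-61.1,215.2]),C['scene'])if 0 else print(proj('scene',[584.7,-61.1,215.2]))
```

```text
t 5.2 pos [583.5 -60.6 213.2] rpy [-179.98   -0.23   -1.53] q [-33.  20.  45.  97. -15.  68. -76.] F [0.1 0.6 0. ] op 0.002 grip 0.0
190 [(600, -69, 315), (601, -66, 316), (602, -64, 318), (580, -61, 290), 0, (582, -56, 292), (603, -53, 319), (601, -50, 317), (601, -47, 316)]
191 [(601, -69, 312), (603, -67, 314), (602, -64, 314), (582, -61, 287), (577, -59, 282), (593, -55, 302), (601, -53, 312), (602, -50, 313), (599, -47, 309)]
192 [(601, -69, 307), (601, -67, 307), (601, -64, 307), (586, -61, 289), (577, -59, 278), (597, -56, 303), (601, -53, 307), (600, -50, 306), (602, -47, 308)]
193 [(596, -70, 296), (596, -67, 296), (596, -64, 296), (592, -61, 292), (581, -59, 278), (596, -56, 297), (598, -53, 299), (595, -50, 295), (595, -47, 295)]
194 [(597, -70, 294), (599, -67, 295), (597, -64, 293), (598, -61, 295), (585, -59, 278), (596, -56, 292), (595, -53, 290), (596, -50, 291), (598, -47, 294)]
195 [(597, -70, 290), (598, -67, 290), (596, -64, 288), (596, -61, 287), (588, -59, 278), (596, -56, 287), (597, -53, 288), (596, -50, 287), (597, -47, 289)]
196 [(594, -70, 281), (599, -67, 
[... 884 characters left out ...]
)]
202 [0, (591, -68, 247), (597, -65, 255), (596, -62, 254), (595, -59, 253), (594, -56, 252), (596, -53, 254), (592, -51, 249), (592, -48, 248)]
203 [0, 0, (594, -65, 247), (595, -62, 248), (595, -59, 248), (595, -56, 248), (597, -54, 250), (539, -51, 172), 0]
204 [0, 0, 0, 0, (542, -60, 172), (540, -57, 168), (542, -54, 171), (542, -51, 170), 0]
205 [(542, -73, 166), (542, -70, 166), 0, (543, -64, 167), (544, -61, 168), (547, -57, 172), (547, -54, 173), (548, -51, 173), 0]
206 [0, 0, 0, 0, (552, -61, 174), (549, -57, 169), (552, -54, 173), (550, -51, 171), (546, -48, 165)]
207 [0, 0, 0, 0, (554, -61, 171), (553, -57, 169), (557, -54, 176), (555, -51, 172), 0]
[[246.79438928 206.63134989]]
```

Run:
```python
from h import *
s=st()
q,d=env.snapshot('scene');np.savez('pics/s4.npz',p=q,d=d);P=cloud('scene',d)
m=(abs(P[...,0]-590)<60)&(abs(P[...,1]+60)<70)&(P[...,2]>190)&(P[...,2]<420)
Q=P[m]
for a in range(190,420,10):
    k=Q[(Q[:,2]>=a)&(Q[:,2]<a+10)]
    if len(k): print(a,len(k),'x',k[:,0].min().round(),k[:,0].max().round(),'y',k[:,1].min().round(),k[:,1].max().round())
z=np.load('pics/scene0.npz');P=cloud('scene',z['d'])
m=(abs(P[...,0]-230)<90)&(abs(P[...,1]-608)<90)&(P[...,2]>100)&(P[...,2]<420);Q=P[m]
print('start')
for a in range(100,420,10):
    k=Q[(Q[:,2]>=a)&(Q[:,2]<a+10)]
    if len(k): print(a,len(k),'x',k[:,0].min().round(),k[:,0].max().round(),'y',k[:,1].min().round(),k[:,1].max().round())
```

```text
t 5.2 pos [583.5 -60.6 213.2] rpy [-179.98   -0.23   -1.53] q [-33.  20.  45.  97. -15.  68. -76.] F [0.1 0.6 0. ] op 0.002 grip 0.0
240 8 x 591.0 596.0 y -69.0 -48.0
250 17 x 590.0 597.0 y -71.0 -48.0
260 18 x 590.0 598.0 y -71.0 -48.0
270 21 x 574.0 598.0 y -74.0 -48.0
280 38 x 577.0 599.0 y -91.0 -27.0
290 93 x 572.0 600.0 y -96.0 -19.0
300 54 x 571.0 601.0 y -107.0 -11.0
310 75 x 574.0 603.0 y -112.0 -6.0
320 95 x 574.0 603.0 y -120.0 0.0
330 121 x 572.0 604.0 y -119.0 1.0
340 73 x 579.0 605.0 y -105.0 -8.0
350 28 x 578.0 605.0 y -99.0 -17.0
360 7 x 590.0 617.0 y -95.0 -23.0
370 61 x 592.0 624.0 y -95.0 -23.0
380 67 x 594.0 623.0 y -94.0 -23.0
390 74 x 594.0 623.0 y -94.0 -23.0
400 69 x 577.0 622.0 y -96.0 -23.0
410 132 x 578.0 622.0 y -93.0 -22.0
start
240 10 x 219.0 258.0 y 560.0 651.0
250 25 x 210.0 261.0 y 553.0 659.0
260 23 x 204.0 259.0 y 553.0 659.0
270 24 x 210.0 258.0 y 555.0 661.0
280 26 x 215.0 264.0 y 541.0 666.0
290 85 x 189.0 270.0 y 539.0 673.0
300 92 x 198.0 269.0 y 536.0 675.0
310 85 x 195.0 267.0 y 539.0 674.0
320 83 x 200.0 265.0 y 539.0 673.0
330 128 x 197.0 266.0 y 541.0 669.0
340 118 x 197.0 268.0 y 541.0 672.0
350 16 x 216.0 267.0 y 572.0 671.0
360 63 x 217.0 269.0 y 570.0 634.0
370 76 x 217.0 272.0 y 570.0 639.0
380 63 x 221.0 274.0 y 569.0 637.0
390 77 x 218.0 272.0 y 572.0 635.0
400 101 x 207.0 271.0 y 572.0 638.0
410 44 x 219.0 267.0 y 574.0 628.0
```

Both depth and picture put the shut fingertips at z≈245, while the reported TCP is 213. The start pose shows the same gap. So the real tips sit about 30 mm behind the reported TCP, which is why the fingers closed above the shank. I'll open and go lower, checking on the way.

play_rows(deltas=[0,0,0,0,0,0,0.4,0,0,0,0,0,0,0.4,0,0,0,0,0,0,0.4,0,0,0,0,0,0,0.4,0,0,0.05,0,0,0,0.4,0,0,0.1,0,0,0,0.4,0,0,0.14,0,0,0,0.4,0,0,0.17,0,0,0,0.4,0,0,0.18,0,0,0,0.4,0,0,0.18,0,0,0,0.4,0,0,0.18,0,0,0,0.4,0,0,0.18,0,0,0,0.4])

```text
clock: 6.45
position: [582.5, -60.3, 139.6]
eef_rot: [-180.0, -0.1, -1.5]
ft_force: [-0.4, 0.7, 0.3]
opening: 0.401
grip_force: 0.0
```

Run:
```python
from h import *
s=st();delta([582,-60,123],[180,0,-1.5])
q,d=env.snapshot('scene');P=cloud('scene',d)
m=(abs(P[...,0]-590)<20)&(abs(P[...,1]+60)<60)&(P[...,2]>176)&(P[...,2]<300);Q=P[m]
for a in range(170,240,5):
    k=Q[(Q[:,2]>=a)&(Q[:,2]<a+5)]
    if len(k): print(a,len(k),'x',k[:,0].min().round(),k[:,0].max().round(),'y',sorted(k[:,1].round().astype(int)))
```

```text
t 6.45 pos [582.5 -60.3 139.6] rpy [-1.7999e+02 -5.0000e-02 -1.5300e+00] q [-31.  25.  42. 102. -19.  60. -73.] F [-0.4  0.7  0.3] op 0.401 grip 0.0
delta [-0.0013 -0.0006  0.0414] [-0.0001 -0.0004 -0.0002]
175 6 x 589.0 594.0 y [np.int64(-86), np.int64(-80), np.int64(-77), np.int64(-37), np.int64(-33), np.int64(-30)]
180 9 x 588.0 596.0 y [np.int64(-89), np.int64(-86), np.int64(-83), np.int64(-83), np.int64(-77), np.int64(-40), np.int64(-37), np.int64(-33), np.int64(-30)]
185 8 x 589.0 597.0 y [np.int64(-89), np.int64(-83), np.int64(-80), np.int64(-76), np.int64(-40), np.int64(-40), np.int64(-33), np.int64(-30)]
190 9 x 589.0 596.0 y [np.int64(-89), np.int64(-86), np.int64(-79), np.int64(-76), np.int64(-40), np.int64(-37), np.int64(-36), np.int64(-33), np.int64(-30)]
195 6 x 589.0 594.0 y [np.int64(-88), np.int64(-85), np.int64(-82), np.int64(-79), np.int64(-79), np.int64(-76)]
200 7 x 586.0 595.0 y [np.int64(-79), np.int64(-76), np.int64(-76), np.int64(-40), np.int64(-36), np.int64(-36), np.int64(-27)]
205 9 x 588.0 595.0 y [np.int64(-91), np.int64(-85), np.int64(-82), np.int64(-76
[... 1925 characters left out ...]
0 600.0 y [np.int64(-111), np.int64(-108), np.int64(-105), np.int64(-102), np.int64(-102), np.int64(-99), np.int64(-84), np.int64(-75), np.int64(-42), np.int64(-39), np.int64(-16), np.int64(-16), np.int64(-15), np.int64(-15), np.int64(-13), np.int64(-10), np.int64(-7), np.int64(-4)]
235 26 x 576.0 603.0 y [np.int64(-113), np.int64(-111), np.int64(-108), np.int64(-102), np.int64(-102), np.int64(-84), np.int64(-84), np.int64(-84), np.int64(-81), np.int64(-81), np.int64(-78), np.int64(-75), np.int64(-72), np.int64(-66), np.int64(-54), np.int64(-45), np.int64(-42), np.int64(-37), np.int64(-36), np.int64(-34), np.int64(-33), np.int64(-33), np.int64(-33), np.int64(-13), np.int64(-7), np.int64(-4)]
```

play_rows(deltas=[-0.001,0,0.02,0,0,0,0.4,-0.001,0,0.04,0,0,0,0.4,-0.001,0,0.049,0,0,0,0.4,-0.001,0,0.049,0,0,0,0.4,-0.001,0,0.049,0,0,0,0.3,-0.001,0,0.049,0,0,0,0.15,-0.001,0,0.049,0,0,0,0,-0.001,0,0.049,0,0,0,0,-0.001,0,0.049,0,0,0,0,-0.001,0,0.049,0,0,0,0,-0.001,0,0.049,0,0,0,0,-0.001,0,0.049,0,0,0,0])

```text
clock: 7.7
position: [581.6, -60.2, 119.4]
eef_rot: [-180.0, 0.0, -1.5]
ft_force: [-0.3, 0.1, 3.7]
opening: 0.125
grip_force: 58.7
```

```bash
python3 -c "
from h import *
st()"
```

```text
t 7.7 pos [581.6 -60.2 119.4] rpy [-1.80e+02  1.00e-02 -1.53e+00] q [-30.  26.  42. 103. -20.  58. -72.] F [-0.3  0.1  3.7] op 0.125 grip 58.7
```

Gripped: opening 0.125 (about 11 mm), 59 N. Lifting and starting to swing to the rail.

play_rows(deltas=[0,0,-0.01,0,0,0,0,0,0,-0.03,0,0,0,0,0,0,-0.07,0,0,0,0,0,0,-0.13,0,0,0,0,0,0,-0.19,0,0,0,0,0,0,-0.25,0,0,0,0,0,0,-0.31,0,0,0,0,0,-0.03,-0.36,0,0,-0.03,0,0,-0.08,-0.39,0,0,-0.08,0,0,-0.14,-0.39,0,0,-0.13,0,0,-0.2,-0.39,0,0,-0.18,0,0,-0.26,-0.39,0,0,-0.23,0])

```text
clock: 8.9
position: [584.3, 44.5, 276.5]
eef_rot: [-180.0, -0.0, 26.3]
ft_force: [0.6, -0.4, -1.8]
opening: 0.127
grip_force: 58.4
```

```bash
python3 -c "
from h import *
st();delta([587.5,255,275],[180,0,90])"
```

```text
t 8.9 pos [584.3  44.5 276.5] rpy [-1.7998e+02 -5.0000e-02  2.6290e+01] q [-39.  16.  39.  92. -11.  75. -63.] F [ 0.6 -0.4 -1.8] op 0.127 grip 58.4
delta [ 0.2402 -0.4682  0.0041] [ 1.000e-04 -4.000e-04 -5.309e-01]
```

play_rows(deltas=[0.02,-0.045,0,0,0,-0.05,0,0.045,-0.095,0,0,0,-0.11,0,0.075,-0.15,0,0,0,-0.17,0,0.105,-0.21,0,0,0,-0.23,0,0.135,-0.27,0,0,0,-0.29,0,0.165,-0.325,0,0,0,-0.35,0,0.195,-0.38,0,0,0,-0.41,0,0.22,-0.425,0,0,0,-0.47,0,0.235,-0.455,0,0,0,-0.51,0,0.24,-0.468,0,0,0,-0.531,0,0.24,-0.468,0,0,0,-0.531,0,0.24,-0.468,0,0,0,-0.531,0])

```text
clock: 10.1
position: [588.4, 253.5, 275.9]
eef_rot: [-180.0, 0.0, 89.7]
ft_force: [0.7, -0.9, -2.2]
opening: 0.124
grip_force: 58.4
```

Run:
```python
from h import *
st();delta([587.5,255,275],[180,0,90])
p,d=env.snapshot('top');q,e=env.snapshot('scene');np.savez('pics/r1.npz',p=p,d=d,q=q,e=e)
print('proj tip top/scene',proj('top',[587.3,337.4,283]),proj('scene',[587.3,337.4,283]))
cv2.imwrite('pics/a4.png',np.hstack([crop(p,105,140,66,66,6),crop(q,345,155,66,66,6)]))
```

```text
t 10.1 pos [588.4 253.5 275.9] rpy [-1.80e+02  2.00e-02  8.97e+01] q [-44.  21.  23.  84.  -8.  77. -21.] F [ 0.7 -0.9 -2.2] op 0.124 grip 58.4
delta [ 0.0038 -0.0023  0.0021] [-0.      0.0001 -0.0025]
proj tip top/scene [[128.96164147 167.66308306]] [[384.23962023 190.85579169]]
```

View pics/a4.png

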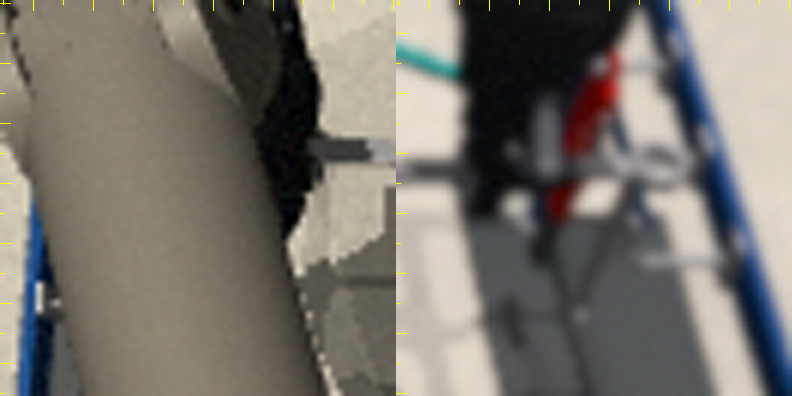

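Run:
```python
from h import *
z=np.load('pics/r1.npz');P=cloud('scene',z['e'])
print('pred ring',proj('scene',[588.4,335.5,325]),proj('scene',[588.4,335.5,315]))
m=(P[...,2]>292)&(P[...,2]<345)&(abs(P[...,0]-588)<45)&(P[...,1]>270)&(P[...,1]<380)
Q=P[m];v,u=np.where(m)
k=Q[:,1]
for a in range(285,365,5):
    s=Q[(k>=a)&(k<a+5)]
    if len(s): print(a,len(s),'x',s[:,0].min().round(),s[:,0].max().round(),s[:,0].mean().round(1),'z',np.median(s[:,2]).round(1))
r=Q[k>318];print('bbox y max',k.max(),'ring n',len(r),cv2.minAreaRect(r[:,:2].astype(np.float32)))
print('minmax pix',u[k>318].min(),u[k>318].max(),v[k>318].min(),v[k>318].max())
```

```text
pred ring [[387.82014341 181.82255648]] [[386.80894142 184.10197659]]
295 4 x 587.0 596.0 592.0 z 327.6
300 7 x 586.0 596.0 591.9 z 327.1
305 9 x 587.0 597.0 592.5 z 327.9
310 4 x 589.0 597.0 592.6 z 327.2
315 8 x 587.0 597.0 592.2 z 327.7
320 9 x 585.0 594.0 590.6 z 327.8
325 12 x 581.0 602.0 595.3 z 329.1
330 11 x 578.0 602.0 592.1 z 327.7
335 11 x 577.0 603.0 590.4 z 328.2
340 16 x 578.0 602.0 590.4 z 329.2
345 5 x 588.0 596.0 590.9 z 328.8
bbox y max 348.7838249132707 ring n 67 ((591.7057495117188, 334.61846923828125), (25.739744186401367, 28.100107192993164), 35.36726760864258)
minmax pix 382 393 178 186
```

Run:
```python
from h import *
for f,n,dk in(('scene0','scene','d'),('r1','scene','e'),('top0','top','d')):
    D=np.load(f'pics/{f}.npz')[dk];P=cloud(n,D)
    m=(P[...,2]>240)&(P[...,2]<290)&(abs(P[...,0]-588)<14)&(P[...,1]>322)&(P[...,1]<388)
    Q=P[m];v,u=np.where(m);o=np.argsort(Q[:,1])
    print(f,[(int(u[i]),int(v[i]))+tuple(int(round(a)) for a in Q[i]) for i in o][:40])
```

```text
scene0 [(383, 194, 591, 336, 272), (383, 193, 588, 336, 274), (384, 192, 590, 336, 281), (382, 196, 589, 337, 260), (384, 191, 587, 337, 282), (384, 193, 590, 338, 277), (383, 195, 589, 338, 266), (382, 197, 588, 339, 254), (383, 196, 590, 339, 262), (385, 192, 591, 339, 282), (385, 191, 589, 339, 284), (383, 197, 592, 339, 259), (384, 194, 589, 340, 271), (385, 193, 591, 340, 278), (383, 198, 591, 341, 254), (384, 195, 589, 341, 266), (384, 196, 590, 342, 262), (384, 197, 588, 344, 255), (384, 198, 590, 344, 253), (385, 198, 590, 348, 252), (385, 197, 587, 348, 253), (386, 198, 591, 350, 253), (386, 197, 586, 352, 251), (387, 198, 589, 354, 250), (387, 197, 585, 355, 250), (388, 198, 589, 357, 251), (388, 197, 584, 359, 249), (389, 198, 588, 361, 250), (389, 197, 585, 361, 250), (390, 197, 588, 363, 254), (390, 198, 588, 364, 249), (391, 197, 589, 365, 255), (391, 198, 590, 365, 252), (392, 198, 590, 368, 252), (392, 197, 587, 369, 253), (393, 198, 591, 371, 253), (393, 197, 587, 372, 253), (394, 198, 590, 374, 252), (394, 197, 587, 375, 252), (395, 197, 588, 377, 253)]
r1 [(383, 19
[... 1349 characters left out ...]
128, 169, 589, 349, 252), (127, 169, 589, 352, 253), (127, 170, 586, 353, 251), (126, 169, 588, 354, 257), (126, 170, 586, 355, 252), (125, 170, 586, 358, 253), (125, 169, 589, 359, 251), (124, 170, 586, 362, 251), (124, 169, 589, 362, 250), (123, 170, 585, 363, 257), (123, 169, 588, 363, 257), (122, 170, 586, 367, 253), (122, 169, 589, 368, 253), (121, 169, 588, 370, 255), (121, 170, 585, 370, 254), (120, 170, 586, 374, 252), (120, 169, 589, 374, 253), (119, 169, 589, 377, 253), (119, 170, 586, 377, 252), (118, 170, 585, 379, 254), (118, 169, 589, 381, 250), (117, 170, 585, 382, 255), (117, 169, 589, 383, 253), (116, 170, 585, 386, 253), (116, 169, 589, 387, 251), (115, 169, 588, 388, 257)]
```

The scene shows the ring (around px 388,182) almost straight above the free hook's tip (384,191). Depth puts the ring at (590.2,336.5,324) and the tip at about (588.7,338,283). I'll nudge it and lower to just entering.

play_rows(deltas=[0.005,-0.004,0,0,0,0,0,0.005,-0.005,0.01,0,0,0,0,0.005,-0.005,0.03,0,0,0,0,0.005,-0.005,0.05,0,0,0,0,0.005,-0.005,0.07,0,0,0,0,0.005,-0.005,0.08,0,0,0,0,0.005,-0.005,0.08,0,0,0,0,0.005,-0.005,0.08,0,0,0,0,0.005,-0.005,0.08,0,0,0,0])

```text
clock: 11.1
position: [586.5, 256.3, 243.5]
eef_rot: [-180.0, -0.0, 89.8]
ft_force: [0.3, -0.5, -1.4]
opening: 0.125
grip_force: 58.4
```

```bash
cat > ring.py <<'E'
from h import *
s=st();q,e=env.snapshot('scene');P=cloud('scene',e);zc=s['position'][2]+49
m=(P[...,2]>zc-9)&(P[...,2]<zc+14)&(abs(P[...,0]-588)<30)&(P[...,1]>300)&(P[...,1]<365)
Q=P[m];print('top z',np.median(Q[:,2]).round(1),'n',len(Q))
r=Q[Q[:,1]>322]
for a in range(300,356,4):
    k=np.sort(Q[(Q[:,1]>=a)&(Q[:,1]<a+4)][:,[0,2]],0) if 0 else Q[(Q[:,1]>=a)&(Q[:,1]<a+4)]
    if len(k): k=k[np.argsort(k[:,0])];print(a,[(int(round(b[0])),int(round(b[2]))) for b in k])
np.savez('pics/ring.npz',q=q,e=e)
E
python3 ring.py
```

```text
t 11.1 pos [586.5 256.3 243.5] rpy [-1.800e+02 -3.000e-02  8.979e+01] q [-44.  22.  22.  87.  -8.  73. -21.] F [ 0.3 -0.5 -1.4] op 0.125 grip 58.4
top z 296.2 n 104
300 [(582, 295), (582, 295), (585, 295), (591, 297), (592, 295), (594, 297), (595, 294)]
304 [(583, 297), (586, 295), (587, 296), (589, 294), (591, 297), (593, 290), (593, 295), (594, 291)]
308 [(583, 296), (583, 297), (587, 296), (590, 295), (591, 297), (591, 293), (595, 292), (595, 297)]
312 [(582, 295), (586, 296), (588, 297), (590, 296), (594, 292), (594, 296), (595, 293)]
316 [(583, 295), (588, 297), (592, 289), (592, 298), (594, 296)]
320 [(582, 295), (584, 297), (588, 297), (591, 296), (592, 293), (592, 298), (593, 294), (594, 291), (595, 292)]
324 [(584, 297), (586, 300), (586, 295), (588, 297), (591, 296), (591, 292), (593, 290), (596, 298)]
328 [(580, 296), (582, 299), (584, 297), (590, 300), (591, 297), (593, 299), (596, 293), (597, 294), (597, 290), (598, 301)]
332 [(577, 298), (579, 299), (580, 296), (581, 293), (597, 299), (597, 290), (597, 299), (598, 296), (600, 299), (602, 296)]
336 [(578, 294), (578, 299), (580, 301), (600, 293), (600, 294), (600, 299), (602, 292)]
340 [(577, 288), (578, 299), (580, 296), (580, 292), (582, 298), (597, 299), (597, 299), (599, 293), (600, 298), (601, 299)]
344 [(578, 299), (579, 290), (582, 298), (582, 294), (584, 292), (587, 295), (592, 297), (594, 299), (597, 298), (599, 292)]
348 [(581, 297), (583, 296), (587, 299), (590, 299), (595, 292)]
```

Ring bore centre (589.3,338), tip (588.7,338.5): aligned. Lowering over the tip, following the prong's lean.

play_rows(deltas=[0,0,0.01,0,0,0,0,0.002,0,0.02,0,0,0,0,0.004,0,0.03,0,0,0,0,0.006,0,0.04,0,0,0,0,0.008,0,0.05,0,0,0,0,0.008,0,0.055,0,0,0,0,0.008,0,0.055,0,0,0,0,0.008,0,0.055,0,0,0,0])

```text
clock: 11.95
position: [586.3, 259.4, 221.2]
eef_rot: [-180.0, -0.0, 89.8]
ft_force: [0.1, -0.3, -2.3]
opening: 0.119
grip_force: 58.4
```

```bash
python3 ring.py
```

```text
t 11.95 pos [586.3 259.4 221.2] rpy [-1.7997e+02 -1.0000e-02  8.9790e+01] q [-44.  23.  22.  89.  -9.  71. -21.] F [ 0.1 -0.3 -2.3] op 0.119 grip 58.4
top z 273.7 n 92
300 [(582, 272), (590, 273), (594, 273)]
304 [(585, 276), (587, 273), (588, 275), (590, 273), (590, 269)]
308 [(580, 270), (585, 275), (588, 275), (589, 272), (591, 274), (592, 270), (594, 272)]
312 [(584, 270), (586, 277), (591, 274), (594, 273)]
316 [(583, 272), (586, 272), (587, 274), (592, 275), (593, 272), (593, 276)]
320 [(583, 273), (587, 273), (593, 272), (594, 272)]
324 [(584, 274), (587, 273), (590, 272), (592, 270), (594, 277)]
328 [(583, 278), (584, 273), (587, 273), (587, 278), (589, 275), (593, 271), (594, 277), (594, 277), (595, 273)]
332 [(583, 272), (583, 278), (589, 275), (594, 267), (595, 278), (597, 276), (597, 272), (598, 267)]
336 [(576, 273), (577, 274), (581, 275), (586, 271), (587, 282), (589, 275), (590, 281), (590, 271), (597, 276), (597, 276), (599, 274), (600, 275), (600, 270)]
340 [(578, 275), (587, 278), (590, 276), (598, 277), (599, 274), (600, 270), (600, 271)]
344 [(578, 275), (578, 275), (582, 275), (595, 274), (598, 277), (600, 274), (600, 275), (602, 272)]
348 [(579, 276), (580, 268), (581, 269), (582, 276), (582, 276), (585, 269), (588, 278), (588, 274), (592, 274), (594, 276), (596, 274)]
352 [(585, 274), (590, 275)]
```

The ring is over the prong (tip points seen inside the bore) with no contact force. Now a first tilt of about 9° about the ring, then I'll check that the tool offset model holds.

play_rows(deltas=[0.005,0,0.0075,0,0.018,0,0,0.01,0,0.015,0,0.036,0,0,0.0155,0,0.0225,0,0.054,0,0,0.021,0,0.0298,0,0.073,0,0,0.021,0,0.0298,0,0.073,0,0,0.021,0,0.0298,0,0.073,0,0])

```text
clock: 12.6
position: [586.4, 267.6, 209.5]
eef_rot: [-180.0, -8.7, 89.8]
ft_force: [0.3, 0.1, -1.1]
opening: 0.126
grip_force: 58.4
```

```bash
python3 ring.py
python3 - <<'E'
from h import *
# shank slope from scene depth
P=cloud('scene',np.load('pics/ring.npz')['e'])
m=(abs(P[...,0]-588)<12)&(P[...,1]>180)&(P[...,1]<330)&(P[...,2]>225)&(P[...,2]<300);Q=P[m]
for a in range(180,330,10):
    k=Q[(Q[:,1]>=a)&(Q[:,1]<a+10)]
    if len(k):print(a,len(k),np.median(k[:,2]).round(1))
E
```

```text
t 12.6 pos [586.4 267.6 209.5] rpy [-179.98   -8.74   89.76] q [-39.  21.  20.  92. -17.  66. -14.] F [ 0.3  0.1 -1.1] op 0.126 grip 58.4
top z 268.7 n 69
300 [(583, 268), (583, 269), (586, 267), (590, 269), (593, 268), (594, 264)]
304 [(582, 267), (585, 266), (591, 270), (594, 268), (595, 269), (595, 265)]
308 [(582, 267), (585, 271), (585, 266), (587, 268), (589, 267), (591, 269), (593, 262), (594, 268)]
312 [(584, 270), (589, 271), (592, 271), (593, 266)]
316 [(585, 270), (587, 269), (589, 271), (591, 269), (592, 270), (592, 266), (595, 269)]
320 [(585, 270), (585, 271), (589, 271), (593, 271), (593, 266)]
324 [(582, 271), (590, 271), (590, 272), (592, 270), (592, 265), (592, 270)]
328 [(584, 270), (592, 265), (592, 270), (593, 266), (597, 272)]
332 [(582, 271), (596, 270), (597, 266), (598, 268)]
336 [(576, 272), (580, 269), (588, 269), (590, 272), (599, 269), (600, 271)]
340 [(589, 251), (601, 271)]
344 [(590, 253)]
348 [(581, 269), (583, 272), (584, 268), (589, 250)]
180 23 250.7
190 17 250.8
200 14 252.3
210 15 253.6
220 15 255.8
230 15 256.6
240 16 258.2
250 19 257.4
270 2 243.4
280 3 265.7
290 16 265.7
300 16 267.4
310 15 269.5
320 15 270.7
```

```bash
cat > ring2.py <<'E'
from h import *
import sys
th=np.radians(float(sys.argv[1]))
P=cloud('scene',np.load('pics/ring.npz')['e'])
m=(abs(P[...,0]-589)<15)&(P[...,1]>290)&(P[...,1]<365)&(P[...,2]>225)&(P[...,2]<290);Q=P[m]
# plane of shank top: fit z on y using 295<y<322 
k=Q[(Q[:,1]<322)];a=np.median(k[:,2]+ (320-k[:,1])*np.tan(th))
d=Q[:,2]-(a-(320-Q[:,1])*np.tan(th));r=Q[abs(d)<6];L=(r[:,1]-320)/np.cos(th)
o=np.argsort(L);print('plane z at y=320',a.round(1))
for lo in range(0,40,4):
    i=[j for j in o if lo<=L[j]<lo+4];print(320+lo,sorted(np.round(r[i,0]).astype(int).tolist()))
E
python3 ring2.py 8.7
```

```text
plane z at y=320 269.9
320 [585, 585, 589, 593, 593]
324 [582, 587, 590, 590, 592, 592, 592]
328 [584, 585, 588, 592, 593, 593, 596, 597]
332 [580, 580, 582, 582, 591, 595, 596, 597, 598, 601]
336 [576, 580, 580, 588, 588, 589, 590, 596, 599, 600]
340 [577, 590, 595, 595, 600, 601, 601]
344 [579, 583, 596, 599, 600, 601, 602]
348 [580, 581, 581, 583, 584, 586, 590, 593, 595, 597]
352 [586, 589]
356 []
```

The ring stayed put during the tilt, so the model is right. Tilting another 35° while easing the ring down to the bend.

play_rows(deltas=[0.0105,0,0.0176,0,0.0367,0,0,0.0219,0,0.0343,0,0.0729,0,0,0.0345,0,0.05,0,0.109,0,0,0.048,0,0.065,0,0.1458,0,0,0.0628,0,0.0793,0,0.1825,0,0,0.0779,0,0.0918,0,0.2188,0,0,0.094,0,0.1033,0,0.255,0,0,0.1108,0,0.1138,0,0.2917,0,0,0.1108,0,0.1138,0,0.2917,0,0,0.1108,0,0.1138,0,0.2917,0,0])

```text
clock: 13.65
position: [586.4, 317.1, 169.4]
eef_rot: [-179.9, -43.5, 89.7]
ft_force: [-0.1, -3.9, -4.5]
opening: 0.126
grip_force: 58.6
```

```bash
python3 ring.py | head -2; python3 ring2.py 43.7
python3 - <<'E'
from h import *
P=cloud('scene',np.load('pics/ring.npz')['e'])
m=(abs(P[...,0]-589)<16)&(P[...,1]>320)&(P[...,1]<370)&(P[...,2]>235)&(P[...,2]<292);Q=P[m]
for a in range(320,364,4):
    k=Q[(Q[:,1]>=a)&(Q[:,1]<a+4)];k=k[np.argsort(k[:,0])];print(a,[(int(round(b[0])),int(round(b[2]))) for b in k])
E
```

```text
t 13.65 pos [586.4 317.1 169.4] rpy [-179.91  -43.48   89.74] q [-17.  25.   8. 104. -57.  59.  25.] F [-0.1 -3.9 -4.5] op 0.126 grip 58.6
top z 228.2 n 19
plane z at y=320 242.7
320 [584, 586, 590, 591, 593, 594]
324 [585, 586, 589]
328 [585, 585, 590, 591, 595]
332 [584, 586, 589, 591, 595, 595]
336 [580, 583, 586, 587, 591, 591, 593]
340 [577, 578, 584, 585, 594, 596, 598]
344 [577, 580, 580, 588, 588, 589, 591, 591, 592, 597, 598, 599, 600]
348 [577, 595, 601, 601]
352 [588, 595, 598, 599]
356 [585, 585, 588, 592, 597, 598]
320 [(584, 246), (586, 248), (586, 244), (590, 248), (591, 245), (593, 238), (594, 244)]
324 [(585, 246), (585, 251), (589, 242), (589, 247), (590, 253), (591, 249), (592, 240), (595, 250)]
328 [(584, 254), (585, 251), (586, 252), (589, 251), (591, 249), (591, 254), (595, 254), (595, 249)]
332 [(580, 259), (583, 257), (585, 260), (586, 257), (587, 254), (590, 285), (591, 258), (593, 257), (594, 253), (596, 260), (598, 258)]
336 [(577, 264), (577, 260), (578, 257), (580, 263), (580, 259), (584, 255), (586, 272), (587, 268), (587, 282), (588, 259), (588, 264), (588, 274), (589, 280), (589, 270), (589, 256), (591, 263), (592, 260), (597, 262), (598, 263), (599, 259), (600, 261)]
340 [(577, 264), (579, 253), (588, 259), (588, 278), (589, 275), (590, 257), (591, 268), (595, 264), (599, 269), (600, 256), (601, 267), (601, 262)]
344 [(585, 274), (585, 270), (588, 274), (592, 275), (592, 270), (595, 268), (597, 270), (598, 267), (598, 263), (600, 261)]
348 [(585, 274), (590, 272), (595, 273), (596, 270), (597, 262), (600, 270)]
352 [(586, 271)]
356 [(587, 253), (590, 252), (590, 252)]
360 [(586, 251)]
```

The ring is threaded at 43°, with the prong inside the bore and only about 6 N of contact. Easing it down a bit, opening, and backing straight out along the tool axis.

play_rows(deltas=[-0.005,0,0.0055,0,0,0,0,-0.01,0,0.011,0,0,0,0,-0.01,0,0.011,0,0,0,0,-0.01,0,0.011,0,0,0,0.2,-0.01,0,0.011,0,0,0,0.4,-0.01,0,0.011,0,0,0,0.5,-0.01,0,-0.03,0,0,0,0.5,-0.01,0,-0.1,0,0,0,0.5,-0.01,0,-0.18,0,0,0,0.5,-0.01,0,-0.25,0,0,0,0.5,-0.01,0,-0.3,0,0,0,0.5,-0.01,0,-0.3,0,0,0,0.5])

```text
clock: 14.9
position: [588.9, 229.0, 258.3]
eef_rot: [179.6, -43.7, 89.8]
ft_force: [1.9, -0.6, 0.0]
opening: 0.497
grip_force: 0.0
```

Run:
```python
from h import *
st()
q,e=env.snapshot('scene');p,d=env.snapshot('top');np.savez('pics/r2.npz',p=p,d=d,q=q,e=e)
for n,D in(('scene',e),('top',d)):
    P=cloud(n,D);m=(abs(P[...,0]-588)<25)&(P[...,1]>300)&(P[...,1]<385)&(P[...,2]>40)&(P[...,2]<290);Q=P[m]
    print(n)
    for a in range(40,290,15):
        k=Q[(Q[:,2]>=a)&(Q[:,2]<a+15)]
        if len(k):print(a,len(k),'x',k[:,0].min().round(),k[:,0].max().round(),'y',k[:,1].min().round(),k[:,1].max().round(),np.median(k[:,1]).round())
```

```text
t 14.9 pos [588.9 229.  258.3] rpy [179.57 -43.74  89.76] q [-12.  19.  12. 101. -52.  70.  22.] F [ 1.9 -0.6  0. ] op 0.497 grip 0.0
scene
70 9 x 578.0 584.0 y 301.0 307.0 304.0
85 14 x 572.0 603.0 y 300.0 311.0 305.0
100 16 x 581.0 599.0 y 302.0 315.0 308.0
115 14 x 582.0 593.0 y 308.0 317.0 314.0
130 8 x 585.0 594.0 y 315.0 320.0 318.0
145 12 x 582.0 594.0 y 316.0 326.0 322.0
160 14 x 582.0 594.0 y 323.0 332.0 326.0
175 13 x 583.0 594.0 y 328.0 335.0 331.0
190 14 x 583.0 595.0 y 332.0 344.0 336.0
205 13 x 585.0 594.0 y 335.0 343.0 339.0
220 13 x 581.0 595.0 y 340.0 352.0 343.0
235 17 x 578.0 601.0 y 340.0 364.0 346.0
250 48 x 579.0 598.0 y 338.0 385.0 353.0
265 9 x 587.0 593.0 y 337.0 342.0 338.0
280 3 x 588.0 592.0 y 337.0 339.0 338.0
top
55 1 x 602.0 602.0 y 344.0 344.0 344.0
70 6 x 574.0 604.0 y 342.0 352.0 349.0
85 19 x 572.0 602.0 y 342.0 356.0 348.0
100 10 x 580.0 595.0 y 345.0 353.0 348.0
115 3 x 581.0 587.0 y 348.0 349.0 349.0
130 6 x 580.0 591.0 y 347.0 354.0 348.0
145 5 x 581.0 589.0 y 346.0 350.0 348.0
160 8 x 580.0 592.0 y 348.0 351.0 349.0
175 5 x 580.0 587.0 y 347.0 353.0 350.0
190 5 x 580.0 590.0 y 348.0 351.0 350.0
205 5 x 580.0 590.0 y 347.0 354.0 349.0
220 4 x 581.0 589.0 y 348.0 350.0 349.0
235 14 x 574.0 600.0 y 344.0 378.0 350.0
250 43 x 575.0 598.0 y 337.0 384.0 354.0
265 2 x 585.0 586.0 y 334.0 338.0 336.0
280 3 x 585.0 588.0 y 335.0 336.0 336.0
```

The spanner hangs on the hook: ring around the arm at z≈250, shank down to z≈70, swinging out. Both views are clear of the box and cover now, so I'll measure those two from this pair.

```bash
cat > meas.py <<'E'
from h import *
from scipy.optimize import least_squares
def corr_fit(img,n,p0,z,R,kind):
    """pose (x,y,yaw) maximising disc contrast at the 4 hole points; kind: chroma or bright"""
    f=img.astype(float);w=((f[...,2]+f[...,1])/2-f[...,0]) if kind=='chroma' else f.mean(2)
    k=6;W=cv2.resize(w,None,fx=k,fy=k,interpolation=cv2.INTER_CUBIC)
    r=np.linspace(.2,1,5)*R;a=np.linspace(0,2*np.pi,16,endpoint=False)
    D=np.array([[i*np.cos(j),i*np.sin(j)] for i in r for j in a]);O=np.array([[2*R*np.cos(j),2*R*np.sin(j)] for j in a])
    def val(pt,D):
        q=proj(n,np.c_[pt[:2]+D,np.full(len(D),z)]);q=((q+.5)*k-.5).astype(np.float32)
        return cv2.remap(W.astype(np.float32),q[:,0].copy(),q[:,1].copy(),cv2.INTER_LINEAR).ravel().mean()
    # per-point local maximum, then rigid fit
    out=[]
    for pt in rect(p0,z=z):
        from scipy.optimize import minimize
        m=minimize(lambda d:-(val(pt[:2]+d,D)-val(pt[:2]+d,O)),[0,0],method='Nelder-Mead',options=dict(initial_simplex=[[0,0],[2.5,0],[0,2.5]],xatol=.05))
        out.append(np.r_[pt[:2]+m.x,-m.fun])
    out=np.array(out);ok=(np.hypot(*(out[:,:2]-rect(p0,z=z)[:,:2]).T)<8)&(out[:,2]>3)
    g=least_squares(lambda p:(rect(p,z=z)[ok,:2]-out[ok,:2]).ravel(),p0)
    print(kind,n,'pose',g.x.round(2),'ok',ok,'contrast',out[:,2].round(0),'res',g.fun.round(1));return g.x
E
python3 - <<'E'
from meas import *
for f in('r2',):
    z=np.load(f'pics/{f}.npz')
    for n,I in(('top',z['p']),('scene',z['q'])):
        for R in(4,5):
            corr_fit(I,n,[587.5,-64.5,-8.2],164,R,'chroma')
        for zz in (5,2.5): corr_fit(I,n,[548.2,-370.4,1.1],zz,5,'bright')
z=np.load('pics/top0.npz');s=np.load('pics/scene0.npz');print('t0')
corr_fit(z['p'],'top',[587.5,-64.5,-8.2],164,4,'chroma');corr_fit(z['p'],'top',[548.2,-370.4,1.1],2.5,5,'bright');corr_fit(s['p'],'scene',[548.2,-370.4,1.1],2.5,5,'bright');corr_fit(s['p'],'scene',[587.5,-64.5,-8.2],164,4,'chroma')
E
```

```text
chroma top pose [586.15 -64.61  -8.26] ok [False False  True  True] contrast [ 2.  2. 38. 37.] res [ 0.1 -0.  -0.1  0. ]
chroma top pose [584.51 -65.03  -6.99] ok [False False  True  True] contrast [ 1.  2. 37. 32.] res [ 0. -0. -0.  0.]
bright top pose [ 546.68 -375.29    1.62] ok [ True  True  True  True] contrast [26. 22. 25. 21.] res [ 1.2  0.1 -1.   0.9 -1.7 -1.3  1.5  0.2]
bright top pose [ 547.06 -375.74    1.64] ok [ True  True  True  True] contrast [26. 22. 26. 21.] res [ 1.2  0.1 -1.   0.9 -1.7 -1.3  1.4  0.3]
chroma scene pose [587.89 -62.92  -8.79] ok [ True  True  True  True] contrast [18.  7.  8. 20.] res [ 0.9 -0.2 -0.6  0.7 -0.8 -0.8  0.5  0.2]
chroma scene pose [588.03 -62.7   -8.69] ok [ True  True  True  True] contrast [19.  7.  7. 22.] res [ 1.1 -0.1 -0.7  0.7 -1.3 -0.9  0.8  0.3]
bright scene pose [ 549.89 -371.99    0.79] ok [ True False False  True] contrast [ 4.  7. -3.  7.] res [-0.  2.  0. -2.]
bright scene pose [ 548.45 -372.73    0.8 ] ok [ True False False  True] contrast [ 4.  7. -3.  8.] res [-0.   1.9  0.  -1.9]
t0
chroma top pose [586.32 -64.52  -8.38] ok [ True  True  True  True] contrast [48. 36. 40. 41.] res [ 0.5 -0.2 -0.6 -0.5  0.2  0.5 -0.   0.1]
bright top pose [ 546.97 -375.72    1.66] ok [ True  True  True  True] contrast [24. 20. 24. 19.] res [ 1.3  0.1 -1.   0.9 -1.6 -1.3  1.4  0.3]
bright scene pose [ 548.47 -372.85    0.78] ok [ True False False  True] contrast [ 4.  8. -3.  7.] res [-0.  2.  0. -2.]
chroma scene pose [587.95 -62.74  -8.69] ok [ True  True  True  True] contrast [19. 10.  8. 21.] res [ 0.8 -0.1 -0.5  0.4 -0.8 -0.5  0.5  0.2]
```

Top and scene agree within about 2 mm. Mean box pose (587.2,-63.7,-8.5°), mean cover pose (547.7,-374.2, +1.3°). Next: back off, untilt and travel to the cover.

Run:
```python
from h import *
st();delta([575,50,290],[180,0,90]);delta([547.7,-374.2,150],[180,0,91.3])
```

```text
t 15.0 pos [586.2 232.3 255.3] rpy [-179.99  -43.78   89.75] q [-12.  19.  12. 101. -52.  70.  22.] F [0.2 1.1 0.1] op 0.501 grip 0.0
delta [-0.2692 -0.0261 -0.378 ] [ 0.0007 -0.3649 -0.0019]
delta [-1.2772 -0.0899 -0.8594] [ 0.0049 -0.3649 -0.0122]
```

play_rows(deltas=[-0.03,-0.003,-0.04,0,-0.03,0,0.6,-0.07,-0.007,-0.09,0,-0.08,0,0.7,-0.11,-0.01,-0.15,0,-0.14,0,0.8,-0.15,-0.014,-0.21,0,-0.2,0,0.9,-0.19,-0.018,-0.27,0,-0.26,0,1,-0.23,-0.022,-0.33,0,-0.32,0,1,-0.2692,-0.026,-0.378,0,-0.365,0,1,-0.2692,-0.026,-0.378,0,-0.365,0,1,-0.2692,-0.026,-0.378,0,-0.365,0,1])

```text
clock: 15.9
position: [574.4, 52.1, 288.4]
eef_rot: [-179.8, -0.1, 89.9]
ft_force: [-0.7, 0.2, -0.6]
opening: 0.998
grip_force: 0.0
```

Run:
```python
from h import *
st();delta([547.7,-374.2,150],[180,0,91.3])
```

```text
t 15.9 pos [574.4  52.1 288.4] rpy [-1.7983e+02 -1.0000e-01  8.9910e+01] q [-26.  13.  20.  92.  -5.  76.  -5.] F [-0.7  0.2 -0.6] op 0.998 grip 0.0
delta [-1.0665 -0.064   0.3443] [-0.0014 -0.0008 -0.0116]
```

play_rows(deltas=[-0.07,-0.005,0,0,0,-0.001,1,-0.17,-0.01,0,0,0,-0.002,1,-0.28,-0.016,0,0,0,-0.003,1,-0.39,-0.023,0,0,0,-0.005,1,-0.5,-0.03,0,0,0,-0.006,1,-0.61,-0.037,0,0,0,-0.007,1,-0.72,-0.043,0.02,0,0,-0.009,1,-0.82,-0.05,0.07,0,0,-0.01,1,-0.91,-0.056,0.14,0,0,-0.011,1,-0.97,-0.06,0.2,0,0,-0.0116,1,-1,-0.062,0.23,0,0,-0.0116,1,-1,-0.062,0.23,0,0,-0.0116,1])

```text
clock: 17.1
position: [546.8, -350.3, 195.0]
eef_rot: [-179.7, -0.1, 91.0]
ft_force: [-0.3, -0.3, 0.5]
opening: 0.996
grip_force: 0.0
```

Run:
```python
from h import *
st();delta([547.7,-374.2,60],[180,0,91.3])
```

```text
t 17.1 pos [ 546.8 -350.3  195. ] rpy [-1.7971e+02 -1.2000e-01  9.0990e+01] q [  8.  26.  29.  89. -13.  69.  41.] F [-0.3 -0.3  0.5] op 0.996 grip 0.0
delta [-0.0606  0.003   0.3374] [-0.0024 -0.001  -0.0026]
```

play_rows(deltas=[-0.03,0.002,0.03,-0.001,0,0,1,-0.05,0.003,0.1,-0.002,-0.001,-0.002,1,-0.06,0.003,0.19,-0.002,-0.001,-0.002,1,-0.06,0.003,0.27,-0.002,-0.001,-0.002,1,-0.06,0.003,0.33,-0.002,-0.001,-0.002,1,-0.06,0.003,0.36,-0.002,-0.001,-0.002,1,-0.06,0.003,0.36,-0.002,-0.001,-0.002,1,-0.06,0.003,0.36,-0.002,-0.001,-0.002,1,-0.06,0.003,0.36,-0.002,-0.001,-0.002,1])

```text
clock: 18.0
position: [551.8, -374.4, 55.8]
eef_rot: [179.6, 0.3, 91.4]
ft_force: [-0.4, -0.8, 0.0]
opening: 0.999
grip_force: 0.0
```

Run:
```python
from h import *
s=st();delta([547.7,-374.2,-20],[180,0,91.3])
q,e=env.snapshot('scene');p,d=env.snapshot('top');np.savez('pics/c1.npz',p=p,d=d,q=q,e=e)
for n,D in(('scene',e),('top',d)):
    P=cloud(n,D);m=(abs(P[...,0]-548)<70)&(abs(P[...,1]+374)<35)&(P[...,2]>38)&(P[...,2]<200);Q=P[m];print(n)
    for a in range(40,180,10):
        k=Q[(Q[:,2]>=a)&(Q[:,2]<a+10)]
        for sgn in(-1,1):
            j=k[(k[:,0]-548)*sgn>0]
            if len(j):print(a,sgn,len(j),'x',j[:,0].min().round(),j[:,0].max().round(),'y',j[:,1].min().round(),j[:,1].max().round(),j[:,1].mean().round(1))
```

```text
t 18.0 pos [ 551.8 -374.4   55.8] rpy [179.63   0.25  91.45] q [ 12.  35.  26.  95. -18.  55.  46.] F [-0.4 -0.8  0. ] op 0.999 grip 0.0
delta [ 0.0017 -0.0115  0.1894] [0.0031 0.0021 0.0012]
scene
90 -1 5 x 503.0 510.0 y -376.0 -363.0 -369.4
90 1 1 x 600.0 600.0 y -363.0 -363.0 -363.2
100 -1 8 x 507.0 511.0 y -375.0 -363.0 -368.8
100 1 8 x 600.0 608.0 y -375.0 -360.0 -365.3
110 -1 9 x 504.0 511.0 y -372.0 -362.0 -366.1
110 1 11 x 595.0 610.0 y -376.0 -360.0 -366.3
120 -1 6 x 504.0 512.0 y -374.0 -362.0 -366.2
120 1 5 x 598.0 603.0 y -363.0 -360.0 -360.9
130 -1 1 x 510.0 510.0 y -365.0 -365.0 -364.5
130 1 1 x 605.0 605.0 y -359.0 -359.0 -359.1
140 1 12 x 588.0 616.0 y -370.0 -357.0 -360.3
150 1 16 x 581.0 617.0 y -373.0 -355.0 -362.1
160 1 19 x 571.0 616.0 y -387.0 -353.0 -359.0
170 1 18 x 570.0 617.0 y -389.0 -353.0 -363.2
top
110 1 2 x 594.0 600.0 y -363.0 -362.0 -362.1
120 1 1 x 596.0 596.0 y -361.0 -361.0 -361.0
130 1 1 x 606.0 606.0 y -361.0 -361.0 -361.0
140 1 8 x 599.0 618.0 y -373.0 -359.0 -364.4
150 1 12 x 596.0 616.0 y -372.0 -361.0 -366.0
160 1 4 x 588.0 612.0 y -360.0 -355.0 -357.5
170 1 1 x 615.0 615.0 y -360.0 -360.0 -359.6
```

play_rows(deltas=[0.002,-0.0115,0.03,0.003,0.002,0.001,1,0.002,-0.0115,0.08,0.003,0.002,0.001,1,0.002,-0.0115,0.13,0.003,0.002,0.001,1,0.002,-0.0115,0.16,0.003,0.002,0.001,1,0.002,-0.0115,0.175,0.003,0.002,0.001,1,0.002,-0.0115,0.175,0.003,0.002,0.001,1,0.002,-0.0115,0.175,0.003,0.002,0.001,1])

```text
clock: 18.8
position: [546.4, -373.7, -15.6]
eef_rot: [-179.9, -0.0, 91.3]
ft_force: [0.8, 1.1, -0.1]
opening: 0.998
grip_force: 0.0
```

Run:
```python
from h import *
s=st();delta([547.7,-374.2,-22],[180,0,91.3])
q,e=env.snapshot('scene');np.savez('pics/c2.npz',q=q,e=e)
P=cloud('scene',e);m=(P[...,0]>548)&(P[...,0]<620)&(abs(P[...,1]+372)<22)&(P[...,2]>-5)&(P[...,2]<80);
for v in range(384):
    k=P[v][m[v]]
    if len(k): print(v,[tuple(int(round(c)) for c in r) for r in k][::2])
```

```text
t 18.8 pos [ 546.4 -373.7  -15.6] rpy [-1.7988e+02 -5.0000e-02  9.1300e+01] q [ 14.  40.  24.  97. -20.  48.  48.] F [ 0.8  1.1 -0.1] op 0.998 grip 0.0
delta [-0.0014  0.0033  0.0159] [-0.001  -0.0004 -0.    ]
231 [(550, -366, 34), (550, -356, 33)]
232 [(554, -369, 34), (553, -363, 32), (554, -356, 32)]
233 [(558, -369, 34), (557, -362, 32), (555, -356, 29)]
234 [(561, -379, 32), (561, -369, 32), (562, -361, 33), (560, -355, 30)]
235 [(562, -380, 27), (564, -369, 30), (564, -362, 30), (564, -355, 29)]
236 [(597, -361, 76), (569, -367, 32), (570, -360, 33), (571, -353, 35)]
237 [(598, -362, 72), (570, -369, 26), (571, -361, 29), (573, -354, 30)]
238 [(602, -361, 72), (592, -359, 55), (574, -361, 27), (573, -355, 25)]
239 [(607, -373, 76), (604, -358, 69), (572, -367, 16), (574, -359, 19), (573, -353, 18)]
240 [(613, -378, 78), (596, -364, 49), (592, -359, 42), (571, -362, 8), (572, -354, 10)]
241 [(617, -374, 79), (598, -364, 47), (591, -360, 35), (575, -361, 8), (571, -356, 2)]
242 [(620, -380, 78), (617, -359, 72), (595, -363, 35), (577, -365, 4), (581, -357, 11), (575, -352, 1)]
24
[... 481 characters left out ...]
594, -371, 0), (593, -365, -3), (594, -357, 0)]
248 [(597, -391, -1), (598, -381, 0), (598, -374, 0), (598, -367, 0), (598, -360, 0), (600, -352, 2)]
249 [(602, -394, 0), (599, -388, -4), (600, -381, -3), (604, -372, 4), (603, -366, 2), (603, -359, 1)]
250 [(605, -390, -1), (608, -382, 3), (605, -376, -1), (605, -369, -1), (606, -362, 0), (604, -356, -4)]
251 [(608, -394, -3), (608, -386, -2), (609, -379, 0), (610, -372, 0), (610, -365, 0), (613, -357, 4), (609, -352, -2)]
252 [(612, -393, -2), (615, -384, 3), (614, -378, 1), (614, -371, 0), (613, -365, -2), (614, -358, 0)]
253 [(619, -391, 3), (616, -386, -3), (619, -377, 2), (618, -371, 1), (617, -364, -1), (617, -358, -1), (618, -350, 0)]
```

Open tips are at z≈28, so I can lower another 9 mm and still stay above the flange. Lowering, then closing on the pan.

play_rows(deltas=[-0.001,0.003,0.01,-0.001,0,0,1,-0.001,0.003,0.02,-0.001,0,0,1,-0.001,0.003,0.0235,-0.001,0,0,1,-0.001,0.003,0.0235,-0.001,0,0,1,-0.001,0.003,0.0235,-0.001,0,0,0.8,-0.001,0.003,0.0235,-0.001,0,0,0.65,-0.001,0.003,0.0235,-0.001,0,0,0.55,-0.001,0.003,0.0235,-0.001,0,0,0.45,-0.001,0.003,0.0235,-0.001,0,0,0.3,-0.001,0.003,0.0235,-0.001,0,0,0,-0.001,0.003,0.0235,-0.001,0,0,0,-0.001,0.003,0.0235,-0.001,0,0,0])

```text
clock: 20.05
position: [547.5, -374.1, -24.6]
eef_rot: [180.0, -0.1, 91.3]
ft_force: [-0.5, 0.3, 4.1]
opening: 0.576
grip_force: 71.6
```

Run:
```python
from h import *
s=st();print(s['moment'])
```

```text
t 20.05 pos [ 547.5 -374.1  -24.6] rpy [ 1.7999e+02 -5.0000e-02  9.1300e+01] q [ 14.  40.  24.  97. -21.  47.  48.] F [-0.5  0.3  4.1] op 0.576 grip 71.6
[0.11638806 0.24921028 0.00221552]
```

Gripped: 49 mm, 72 N. Lifting straight up.

play_rows(deltas=[0,0,-0.005,0,0,0,0,0,0,-0.02,0,0,0,0,0,0,-0.05,0,0,0,0,0,0,-0.1,0,0,0,0,0,0,-0.17,0,0,0,0,0,0,-0.25,0,0,0,0,0,0,-0.34,0,0,0,0,0,0,-0.43,0,0,0,0,0,0,-0.52,0,0,0,0,0,0,-0.59,0,0,0,0,0,0,-0.63,0,0,0,0,0,0,-0.64,0,0,0,0])

```text
clock: 21.25
position: [548.1, -374.9, 233.6]
eef_rot: [179.8, 0.1, 91.3]
ft_force: [-0.0, -0.6, -2.2]
opening: 0.576
grip_force: 69.8
```

Run:
```python
from h import *
st();delta([587,-63.6,230],[180,0,81.5])
```

```text
t 21.25 pos [ 548.1 -374.9  233.6] rpy [1.7981e+02 6.0000e-02 9.1290e+01] q [ 10.  26.  30.  84. -13.  73.  42.] F [-0.  -0.6 -2.2] op 0.576 grip 69.8
delta [0.7759 0.1147 0.0085] [0.0016 0.0003 0.0816]
```

play_rows(deltas=[0.03,0.004,0,0,0,0.003,0,0.09,0.013,0,0,0,0.009,0,0.17,0.025,0,0,0,0.018,0,0.26,0.038,0,0,0,0.027,0,0.35,0.052,0,0,0,0.037,0,0.44,0.065,0,0,0,0.046,0,0.53,0.078,0,0,0,0.056,0,0.62,0.092,0,0,0,0.065,0,0.69,0.102,0,0,0,0.073,0,0.74,0.11,0,0,0,0.078,0,0.77,0.114,0,0,0,0.081,0,0.776,0.115,0,0,0,0.0816,0])

```text
clock: 22.45
position: [585.6, -59.9, 229.5]
eef_rot: [-179.8, -0.1, 81.7]
ft_force: [-0.3, -0.6, -3.0]
opening: 0.575
grip_force: 69.8
```

Run:
```python
from meas import *
s=st();delta([587,-63.6,230],[180,0,81.5])
q,e=env.snapshot('scene');p,d=env.snapshot('top');np.savez('pics/f1.npz',p=p,d=d,q=q,e=e)
for n,D in(('scene',e),('top',d)):
    P=cloud(n,D);m=(abs(P[...,0]-587)<75)&(abs(P[...,1]+64)<80)&(P[...,2]>245)&(P[...,2]<270);print(n,m.sum(),P[m].min(0) if m.any() else'',P[m].max(0) if m.any() else '', np.median(P[m],0) if m.any() else '')
a=crop(q,215,165,75,75,5,1.6);b=crop(p,225,140,75,75,5,1.6);cv2.imwrite('pics/f1.png',np.hstack([a,b]))
```

```text
t 22.45 pos [585.6 -59.9 229.5] rpy [-1.7979e+02 -1.2000e-01  8.1700e+01] q [-20.  17.  27.  95.  -8.  70.   1.] F [-0.3 -0.6 -3. ] op 0.575 grip 69.8
delta [-0.0086  0.0049 -0.0013] [-0.0018 -0.001   0.0017]
scene 527 [ 533.28696739 -120.71625677  251.98375585] [6.41804491e+02 6.30524979e-01 2.69672390e+02] [610.83903029 -57.17904195 258.95951659]
top 157 [ 535.23897275 -124.75382106  253.67739251] [624.10113268 -94.71679728 267.51868591] [ 576.5434201  -109.92724558  261.40924585]
```

View pics/f1.png

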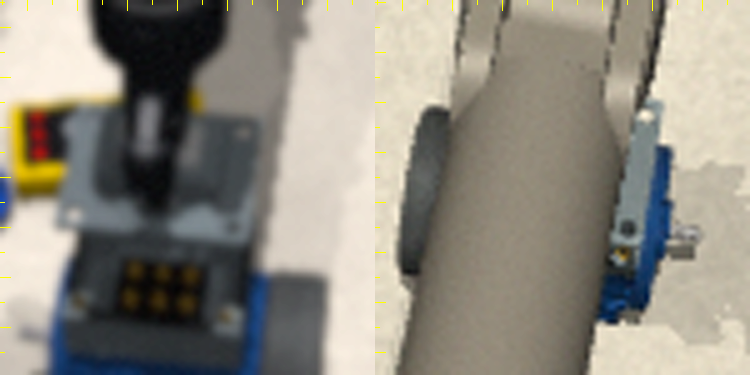

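The cover hangs level over the box. All four flange corners show in the scene view, with holes near px (229,208), (262,209.5) and (263,190.5). The top view shows only the -y edge, with holes near (278.5,163) and (275,185). I'll settle closer (underside about 35 mm above the rim) and measure the cover against the box in each camera.

play_rows(deltas=[-0.008,0.005,0.02,-0.002,-0.001,0.002,0,-0.008,0.005,0.05,-0.002,-0.001,0.002,0,-0.008,0.005,0.08,-0.002,-0.001,0.002,0,-0.008,0.005,0.1,-0.002,-0.001,0.002,0,-0.008,0.005,0.1,-0.002,-0.001,0.002,0,-0.008,0.005,0.1,-0.002,-0.001,0.002,0,-0.008,0.005,0.1,-0.002,-0.001,0.002,0,-0.008,0.005,0.1,-0.002,-0.001,0.002,0])

```text
clock: 23.35
position: [588.3, -66.0, 191.4]
eef_rot: [179.8, 0.0, 81.3]
ft_force: [-0.4, 1.1, -3.3]
opening: 0.575
grip_force: 69.8
```

```bash
cat > cov.py <<'E'
from meas import *
from scipy.optimize import minimize
def slab(n,img,dep,p0,zb,th=18):
    """fit flange silhouette (underside zb, 5 thick) to the depth mask"""
    P=cloud(n,dep);z=P[...,2];K=8
    near=(abs(P[...,0]-p0[0])<110)&(abs(P[...,1]-p0[1])<110)
    F=np.array([[46,56],[-46,56],[-46,-56],[46,-56]])
    def hull(p): return cv2.convexHull(np.r_[proj(n,rect(p,F,zb)),proj(n,rect(p,F,zb+5))].astype(np.float32))[:,0]
    u0,v0=np.floor(hull(p0).min(0)).astype(int)-6;u1,v1=np.ceil(hull(p0).max(0)).astype(int)+7
    def soft(p,grow=0):
        im=np.zeros(((v1-v0)*K,(u1-u0)*K),np.uint8);cv2.fillPoly(im,[np.round((hull(p)-[u0,v0]+.5)*K*16-8).astype(np.int32)],255,shift=4)
        return cv2.resize(im.astype(np.float32)/255,(u1-u0,v1-v0),interpolation=cv2.INTER_AREA)
    zz=z[v0:v1,u0:u1];M=((zz>zb-th)&near[v0:v1,u0:u1]).astype(np.float32)
    occ=cv2.dilate((zz>zb+14).astype(np.uint8),np.ones((3,3)))>0
    s0=(soft(p0)>.5).astype(np.uint8);band=(cv2.dilate(s0,np.ones((9,9)))-cv2.erode(s0,np.ones((5,5))))>0
    W=band&~occ
    L=lambda p:((soft(p)-M)[W]**2).sum()
    r=minimize(L,p0,method='Nelder-Mead',options=dict(initial_simplex=np.array(p0)+[[0,0,0],[4,0,0],[0,4,0],[0,0,3]],xatol=.02,fatol=1e-3))
    print(n,'slab',r.x.round(2),'loss',round(r.fun,2),'of',W.sum());return r.x
E
cat > look.py <<'E'
from cov import *
s=st();zb=s['position'][2]+24.6
q,e=env.snapshot('scene');p,d=env.snapshot('top');np.savez('pics/f2.npz',p=p,d=d,q=q,e=e)
for n,I,D,b in(('scene',q,e,[588,-62.8,-8.6]),('top',p,d,[586.3,-64.5,-8.4])):
    for th in (8,18): slab(n,I,D,b,zb,th)
    for kind,sg in(('bright',1),('dark',-1)):
        J=I if sg>0 else 255-I
        corr_fit(J,n,b,zb+4,4,'bright')
    P=cloud(n,D);m=(abs(P[...,2]-zb-5)<4)&(abs(P[...,0]-587)<65)&(abs(P[...,1]+64)<75);Q=P[m];A=np.c_[Q[:,:2]-[587,-64],np.ones(len(Q))];c=np.linalg.lstsq(A,Q[:,2],rcond=None)[0];print('plane tilt deg',np.degrees(c[:2]).round(2),'z',c[2].round(1),'exp',round(zb+5,1))
    if n=='scene': corr_fit(I,n,b,164,4,'chroma')
E
python3 look.py
```

```text
t 23.35 pos [588.3 -66.  191.4] rpy [1.7975e+02 3.0000e-02 8.1280e+01] q [-19.  19.  27.  98.  -9.  65.   2.] F [-0.4  1.1 -3.3] op 0.575 grip 69.8
scene slab [588.72 -66.35  -8.29] loss 15.21 of 759
scene slab [588.72 -66.35  -8.29] loss 15.21 of 759
bright scene pose [589.99 -64.3  -10.71] ok [ True  True  True  True] contrast [18. 11. 12. 11.] res [-4.  -5.2 -0.2  4.7  8.3 -1.  -4.   1.4]
bright scene pose [587.04 -64.34  -8.11] ok [ True  True  True  True] contrast [15. 10. 12.  6.] res [-1.6  3.1  2.5 -2.  -2.6  1.   1.6 -2.1]
plane tilt deg [ 0.23 -0.14] z 220.8 exp 221.0
chroma scene pose [586.39 -63.75  -9.  ] ok [ True False False  True] contrast [18.  2.  1. 17.] res [-0.1 -0.6  0.1  0.6]
top slab [589.8  -68.16  -8.9 ] loss 13.01 of 255
top slab [589.8  -68.16  -8.9 ] loss 13.01 of 255
bright top pose [589.8  -65.57 -13.36] ok [False False  True  True] contrast [ 2.  2. 41. 54.] res [ 2.4 -0.6 -2.4  0.6]
bright top pose [586.87 -62.82  -5.1 ] ok [ True False  True  True] contrast [10.  1. 61. 31.] res [-3.1 -3.6  0.8  3.5  2.3  0. ]
plane tilt deg [0.37 0.71] z 222.4 exp 221.0
```

play_rows(deltas=[0,0,0,0,0,0,0,0,0,0,0,0,0,0,0,0,0,0,0,0,0,0,0,0,0,0,0,0])

```text
clock: 23.85
position: [587.8, -66.0, 190.8]
eef_rot: [179.8, 0.0, 81.3]
ft_force: [-0.2, -0.6, -3.1]
opening: 0.575
grip_force: 69.8
```

```bash
python3 look.py; python3 -c "
from h import *
st();delta([586.7,-62.4,160.4],[180,0,81.3])"
```

```text
t 23.85 pos [587.8 -66.  190.8] rpy [1.7982e+02 4.0000e-02 8.1270e+01] q [-19.  19.  27.  98.  -9.  65.   2.] F [-0.2 -0.6 -3.1] op 0.575 grip 69.8
scene slab [587.96 -66.61  -8.82] loss 15.35 of 770
scene slab [587.96 -66.61  -8.82] loss 15.35 of 770
bright scene pose [593.03 -65.4   -7.73] ok [ True  True False  True] contrast [18. 10. 12. 11.] res [-2.7 -4.1  0.7  2.2  2.1  1.8]
bright scene pose [586.67 -64.25  -8.  ] ok [ True  True  True  True] contrast [15. 11. 10.  7.] res [-1.9  3.2  2.5 -2.1 -1.6  1.4  1.  -2.5]
plane tilt deg [ 0.15 -0.13] z 220.2 exp 220.4
chroma scene pose [586.53 -63.75  -8.83] ok [ True False False  True] contrast [18.  0.  2. 17.] res [-0.1 -0.7  0.1  0.7]
top slab [589.73 -68.04  -9.09] loss 11.15 of 256
top slab [589.73 -68.04  -9.09] loss 11.15 of 256
bright top pose [590.05 -65.64 -13.61] ok [False False  True  True] contrast [ 2.  1. 42. 55.] res [ 2.7 -0.7 -2.7  0.7]
bright top pose [582.48 -64.48  -2.03] ok [False False  True  True] contrast [11.  1. 61. 30.] res [-0.8  0.   0.8 -0. ]
plane tilt deg [-0.84 -0.52] z 220.2 exp 220.4
t 23.95 pos [587.8 -66.  190.8] rpy [1.7982e+02 4.0000e-02 8.1280e+01] q [-19.  19.  27.  98.  -9.  65.   2.] F [ 0.5 -0.  -2.6] op 0.575 grip 69.8
delta [ 0.0084 -0.0042  0.076 ] [ 0.0015  0.0003 -0.0002]
```

play_rows(deltas=[0.004,-0.0015,0.02,0.0015,0,0,0,0.008,-0.0033,0.045,0.0015,0,0,0,0.008,-0.0033,0.07,0.0015,0,0,0,0.008,-0.0033,0.085,0.0015,0,0,0,0.008,-0.0033,0.092,0.0015,0,0,0,0.008,-0.0033,0.095,0.0015,0,0,0,0.008,-0.0033,0.095,0.0015,0,0,0,0.008,-0.0033,0.095,0.0015,0,0,0,0.008,-0.0033,0.095,0.0015,0,0,0,0.008,-0.0033,0.095,0.0015,0,0,0])

```text
clock: 24.95
position: [587.3, -62.6, 153.1]
eef_rot: [180.0, 0.0, 81.3]
ft_force: [-0.5, -0.6, -3.6]
opening: 0.575
grip_force: 69.8
```

```bash
python3 look.py
python3 - <<'E'
from h import *
z=np.load('pics/f2.npz');p=z['p'];q=z['q']
k=12
a=crop(p,265,158,24,40,k,1.5)
b=crop(q,222,192,50,40,k//2*2-2,1.7)
print(a.shape,b.shape)
h=max(a.shape[0],b.shape[0]);pad=lambda i:np.vstack([i,np.zeros((h-i.shape[0],i.shape[1],3),np.uint8)])
cv2.imwrite('pics/fin.png',np.hstack([pad(a),pad(b)])[:600,:800])
for i,P in enumerate(rect([586.3,-64.5,-8.4],z=164)[2:]): print('thread',i+2,'top px',proj('top',P),'scene',proj('scene',P))
for P in rect([586.3,-64.5,-8.4],z=177)[2:]: print('hole bottom px',proj('top',P),'top',proj('top',P+[0,0,5]))
E
```

```text
t 24.95 pos [587.3 -62.6 153.1] rpy [1.7997e+02 3.0000e-02 8.1270e+01] q [-18.  21.  26. 100. -10.  61.   2.] F [-0.5 -0.6 -3.6] op 0.575 grip 69.8
scene slab [587.68 -62.98  -8.47] loss 11.68 of 731
scene slab [597.32 -63.74  -7.94] loss 46.47 of 731
bright scene pose [589.6  -64.93  -8.95] ok [False  True False False] contrast [11.  6.  9. 12.] res [ 0. -0.]
bright scene pose [586.82 -62.21  -8.62] ok [ True  True  True  True] contrast [14.  9.  6. 21.] res [-1.5  1.3  3.1 -3.8 -0.8  0.9 -0.8  1.6]
plane tilt deg [-0.11 -0.11] z 182.5 exp 182.7
chroma scene pose [591.4  -65.28  -6.62] ok [False False False  True] contrast [11.  1.  1.  6.] res [-0.  0.]
top slab [588.4  -64.75  -9.21] loss 4.45 of 257
top slab [585.87 -64.5   -9.14] loss 6.36 of 257
bright top pose [581.6  -60.71 -10.51] ok [False False False  True] contrast [ 1.  2. 43. 14.] res [ 0. -0.]
bright top pose [589.9  -66.19 -10.08] ok [False False  True  True] contrast [ 1.  1. 33. 37.] res [-0.4  0.1  0.4 -0.1]
plane tilt deg [-0.69 -1.83] z 181.6 exp 182.7
(480, 288, 3) (400, 500, 3)
thread 2 top px [[274.1860305  190.15509549]] scene [[233.41779818 206.02221924]]
thread 3 top px [[277.62519594 168.76702141]] scene [[229.69191652 224.704745  ]]
hole bottom px [[274.32176881 189.54122485]] top [[274.37461956 189.30220965]]
hole bottom px [[277.79036851 167.96859517]] top [[277.85467457 167.65774667]]
```

View pics/fin.png

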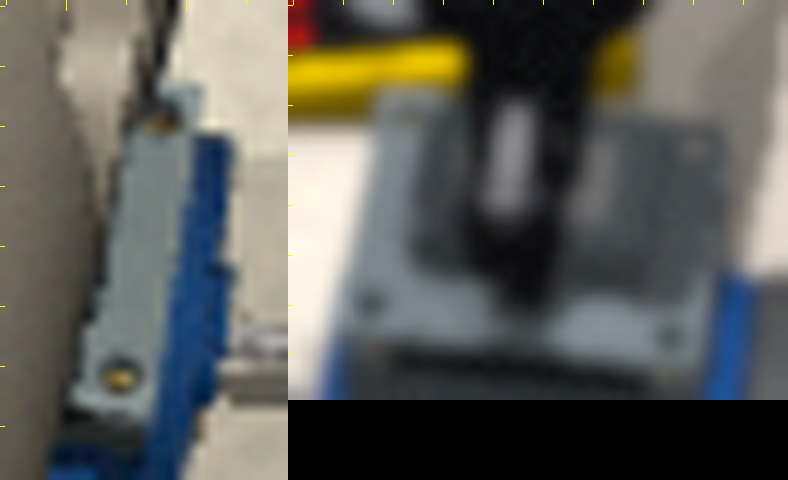

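The final view shows brass inserts inside both visible holes: top px (274.5,188.8) and (277.8,167.3). The cover is level and clear of the box. The holes seem 1–2 mm too far in +x, so I'll fit the hole patches to quantify that.

```bash
cat > patch.py <<'E'
from h import *
from scipy.optimize import minimize
import sys
def run(img,zb,c0,name):
    K=10;r=4;u,v=np.round(proj('top',[*c0,zb+5])[0]).astype(int)
    I=img[v-r:v+r+1,u-r:u+r+1].astype(float).reshape(-1,3)
    g=(np.arange((2*r+1)*K)+.5)/K-.5-r;gu,gv=np.meshgrid(u+g,v+g);uv=np.c_[gu.ravel(),gv.ravel()]
    A,B,T=[atz('top',uv,z)[:,:2] for z in(zb+5,zb,164)]
    yy,xx=np.mgrid[-r:r+1,-r:r+1];m=(np.hypot(xx,yy)<=2.9).ravel()
    def basis(p):
        h=np.array(p[:2]);t=h+p[2:4]
        top=np.hypot(*(A-h).T)<5;thru=top&(np.hypot(*(B-h).T)<5);d=np.hypot(*(T-t).T)
        L=[~top,thru&(d<4)&(d>=2),top&~(thru&(d<4)&(d>=2))]
        return np.stack([cv2.GaussianBlur(cv2.resize(l.reshape(len(g),-1).astype(np.float32),(2*r+1,2*r+1),interpolation=cv2.INTER_AREA),(0,0),.35).ravel() for l in L],1)
    def loss(p):
        X=basis(p)[m];c=np.linalg.lstsq(X,I[m],rcond=None)[0];return ((X@c-I[m])**2).sum()+3*(p[2]**2+p[3]**2)
    best=None
    for dx in(-2,1):
        for dy in(-1.5,1.5):
            o=minimize(loss,[*c0,dx,dy],method='Nelder-Mead',options=dict(initial_simplex=np.array([*c0,dx,dy])+np.vstack([np.zeros(4),np.eye(4)*2]),maxiter=300))
            if best is None or o.fun<best.fun: best=o
    print(name,'hole',best.x[:2].round(2),'thread-hole',best.x[2:].round(2),'rms',round(np.sqrt(best.fun/m.sum()/3),1))
if __name__=='__main__':
    z=np.load('pics/f2.npz');zb=float(sys.argv[1])
    for i,P in enumerate(rect([587.5,-64.5,-8.5],z=zb)[2:]): run(z['p'],zb,P[:2],f'corner{i+2}')
E
python3 patch.py 177.7
```

```text
corner2 hole [ 545.89 -105.18] thread-hole [-0.57 -0.49] rms 8.4
corner3 hole [ 616.59 -113.96] thread-hole [ 0.41 -0.97] rms 16.6
```

The methods agree on a residual of about (-0.9,-0.5) mm and 0.6 mm in height, well within the 3 mm tolerance. Applying this last nudge and holding still.

play_rows(deltas=[-0.0008,-0.001,0.0007,0,0,0,0,-0.0016,-0.002,0.0014,0,0,0,0,-0.0016,-0.002,0.0014,0,0,0,0,-0.0016,-0.002,0.0014,0,0,0,0,-0.0016,-0.002,0.0014,0,0,0,0,-0.0016,-0.002,0.0014,0,0,0,0,-0.0016,-0.002,0.0014,0,0,0,0,-0.0016,-0.002,0.0014,0,0,0,0,-0.0016,-0.002,0.0014,0,0,0,0,-0.0016,-0.002,0.0014,0,0,0,0,-0.0016,-0.002,0.0014,0,0,0,0,-0.0016,-0.002,0.0014,0,0,0,0])

```text
clock: 26.25
position: [586.2, -63.2, 152.2]
eef_rot: [-180.0, 0.0, 81.3]
ft_force: [-0.2, -0.6, -3.0]
opening: 0.574
grip_force: 69.8
```

```bash
python3 look.py | grep -v bright; python3 patch.py 177.2
python3 - <<'E'
from h import *
print(env.get_state()['joint_vel'].round(2))
P=cloud('scene',np.load('pics/f2.npz')['e']);m=(abs(P[...,0]-588)<25)&(P[...,1]>300)&(P[...,1]<385)&(P[...,2]>40)&(P[...,2]<275);Q=P[m]
for a in range(60,275,30):
    k=Q[(Q[:,2]>=a)&(Q[:,2]<a+30)]
    if len(k):print(a,len(k),np.median(k[:,:2],0).round())
E
```

```text
t 26.25 pos [586.2 -63.2 152.2] rpy [-1.800e+02  4.000e-02  8.127e+01] q [-18.  21.  26. 101. -10.  61.   2.] F [-0.2 -0.6 -3. ] op 0.574 grip 69.8
scene slab [586.56 -63.5   -8.77] loss 10.28 of 740
scene slab [596.98 -63.99  -8.12] loss 56.55 of 740
plane tilt deg [-0.1 -0.1] z 181.7 exp 181.8
chroma scene pose [590.6  -64.19  -7.01] ok [False False False  True] contrast [10.  1.  1.  8.] res [-0.  0.]
top slab [586.89 -65.2   -8.85] loss 6.81 of 264
top slab [585.71 -64.99  -9.02] loss 4.4 of 264
plane tilt deg [-1.17 -3.07] z 179.6 exp 181.8
corner2 hole [ 544.82 -105.84] thread-hole [ 4.1  -0.26] rms 6.7
corner3 hole [ 616.55 -113.61] thread-hole [ 0.5  -1.45] rms 16.7
[-0.02 -0.05  0.02  0.02  0.05 -0.07 -0.03]
60 27 [603. 354.]
90 28 [594. 354.]
120 21 [593. 354.]
150 22 [592. 354.]
180 25 [591. 354.]
210 23 [591. 353.]
240 61 [590. 354.]
270 2 [590. 337.]
```

```bash
python3 -c "
from plant import env
print(env.close_job())"
```

```text
the job is handed in; nothing more can be done
None
```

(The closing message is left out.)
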